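# Pack ground plates with a separator and set the keeper

## Task

Pack the plates in the packing fixture: slide the keeper fully open to its end stop, lay the orange separator sheet flat on the plate already in the nest, and lay the spare plate from the rack flat on the sheet, lined up with the plate below. The rack and the nest leave different sides of the plate free, so put the plate down on the bench and take it the other way in between. Then slide the keeper back by its red grip until its pointer stands at the red mark, so that its arm lies across the middle of the pack, let go, and leave the grease tin, bearing and piston where they are.

Things in the scene. Friction and masses are not known exactly. Their poses are not given: they have to be found in the camera images.
- fixture: Fixed grey deck, top 12 mm above the bench, x -56 to +96, y -52 to +162 mm. Origin on the bench under the nest centre. The nest lies between two aluminium guides 50 mm long (y) on its -x and +x sides: inner faces 76 mm apart to 46 mm height, then flaring to 60 mm height, outsides within 51 mm of the centre; its y sides are open. A rail runs along y at x = +72 mm, the keeper on it.
- seat (a point): Centre of the nest floor, 12 mm above the bench; axes as the fixture. The lower plate lies here, the separator belongs 20 mm above it, the spare plate 26 mm above it.
- keeper (a joint): Keeper's travel (m): 0 = fully open, at the end stop on the fixture's +y side; grows towards -y; 0.115 = pointer at the red mark, arm over the nest's middle; 0.140 = far stop. Starts at 0.065 to 0.10, in the way of the nest. Friction 2.5 N, stays where left. Its steel arm (22 mm wide, 63 to 75 mm above the bench) reaches 97 mm to -x from the grip, over the nest.
- keeper_grip (a point): Point to hold on the keeper's red upright grip, 98 mm above the bench; the grip is 24 (x) x 18 (y) mm and stands from 75 to 118 mm height. Axes as the fixture, it moves with the keeper. It rides on a blue carriage 44 mm long (y).
- mark (a point): The point where keeper_grip stands when the keeper is at the red mark (joint 0.115): 98 mm above the bench, 72 mm to +x from the nest centre. The red mark is a line in the nest's middle plane (y = 0), drawn across the deck behind the rail, round the rail and at the deck's front edge.
- lower_plate: Loose ground steel plate 66 (x) x 56 (y) x 20 (z) mm, 0.4 kg, with dark bolt and port holes on top, already lying on the nest floor with its x along the fixture's x. Origin at the centre of its underside.
- spare_plate: Same plate as the lower one, loose, lying in the rack at the start. Origin at the centre of its underside, x along its 66 mm length, z up.
- separator: Orange plastic separator sheet 66 (x) x 62 (y) x 6 (z) mm, 50 g, lying flat on the bench at the start. Origin at the centre of its underside. In the nest its 66 mm goes across between the guides (fixture x).
- rack: Grey rack fixed to the bench, 80 (x) x 92 (y) mm, floor 6 mm high. Origin under its centre. Walls 52 mm long stand along its +y and -y sides, inner faces 62 mm apart, tops 31 mm above the bench; its x ends are open. The plate lies between them with its 66 mm along the rack's x, so only its two end faces (66 mm apart) can be gripped.
- grease_tin: Bystander: green grease tin with a pale lid, 68 mm across, 56 mm high, origin under its centre.
- bearing_big: Bystander: steel bearing 68 mm across, 18 mm high, origin under its centre.
- piston: Bystander: grey piston with rod end, 56 mm across, 92 mm high, origin under its centre.
Mind the look-alikes: they are no part of the job. What is shaped like the spare_plate but pink is not meant.

How it is judged:
By the outcome, as a careful person would: the job done as asked, in the order asked, and still so for the second after the job is handed in, with the robot touching nothing.
It also fails if it takes over 72 s, if anything falls off the work surface, if the arm or the gripper's body presses on something with over 40 N, if the wrist force passes 120 N, or if a joint passes its speed limit or range.

## Robot

A 6-joint arm with a two-finger parallel gripper is mounted at the origin on a cart in front of the work surface, level with it; the furniture and walls round the work are solid. World frame = base frame: x ahead of the robot, y to its left, z up, the work surface at z = 0. Lengths are in m, angles in rad, forces in N, time in s.
With the tool pointing down it reaches from about 0.3 to 0.775 m from the base axis. Payload 14.6 kg.
Tool frame: the origin (TCP) lies midway between the tips of the shut fingers; the grasp point (between the pads) lies 19 mm behind it (ctrl.tcp_to_grasp is the distance from the TCP to the grasp point, in m); x points along the fingers, y is the direction in which the jaws open and shut, and the axes are right-handed (so a half turn about x gives the same grasp; the last joint's range is limited). The gripper opens to 94 mm and grips with 3 to 60 N. Pads are 16 mm wide; open, the fingers measure 119 mm over their backs; the gripper's body (75 mm by 177 mm) begins 78 mm behind the grasp point.
Start: joints at [1.232, 0.3, 1.521, -0, 1.321, -0.067], TCP at [0.148, 0.53, 0.205] pointing down, gripper open.
Joint ranges: [-3.03, 3.03], [-0.79, 2.21], [0.23, 2.52], [-1.04, 4.18], [0, 3.07], [-2.55, 2.55]. Speed limits (rad/s): [2.22, 2.22, 2.57, 3.14, 3.14, 3.14].

## Interface

Orientations are given as [roll, pitch, yaw] about the fixed x, y, z axes, in that order (R = Rz(yaw) Ry(pitch) Rx(roll)).
In Python, from station import ctrl gives the robot as it stands.
- The arm moves only by the tool jog_arm, never from a script. Its argument "rows" is one flat list of numbers, 7 for each row, row after row: the shift along the world's x, y, z in m, then the turn, a rotation vector about the world's x, y, z in degrees, then the closure, from 0 (fully open) to 1 (shut). A call has 1 to 8 rows; each row shifts and turns the commanded pose from where the row before left it; what a row does not reach is not made up. A row lasts 1/12 s, in which the tool goes at most 41.7 mm and 7.16 degrees, less where a joint would pass 70% of its speed; a pose out of reach is approached as far as the arm can. A call with a gripper value outside its range is refused whole. The fingers move at their own pace and stop on an object; "squeeze" is the grip in N (left out, the last holds). Time passes only in rows, so rows that do not move let the fingers close. It gives the time, the measured TCP pose, the force and the opening at its end, in the units of the state.
- ctrl.get_obs(): the state, without advancing time (a new reading comes with each control period).
- ctrl.camera(name): name is "side" or "top"; returns (picture, depth): 384x512x3 uint8, red, green, blue; 384x512 float32, m along the optical axis (not along the pixel's ray), 0 where there is no reading.
- ctrl.camera_model(name): a dict with "K" (3x3 intrinsics, pixels), "dist" ([k1, k2, p1, p2, k3] as OpenCV has them; the pictures are not rectified), "extrinsics" (4x4, takes a point from camera to world coordinates). Camera axes: x right, y down, z forward; pixel columns grow to the right and rows downward; lengths in m; the calibration is good to about 2 mm. A picture is of the moment at which its call begins. camera_model takes no time and is no camera call.
- ctrl.hand_in(): hands the job in, once; it reports no verdict.
The state is a dict: "time_s": time; "qpos": joint angles; "joint_vel": joint speeds; "tau": joint torques, N m; "ee_pos": TCP position; "eef_rot": TCP orientation; "force": force on the tool from outside, world axes, zero at the start; "moment": the same for the moment, N m; "grip_width": finger opening in m.
Only numpy, scipy, OpenCV 4.12 (cv2) and the standard library are available. Lean on these libraries where they do the work, as an engineer would, in place of code of your own. Each camera call takes 0.05 s, during which the arm holds its last target.

## Working session

There is one attempt and no reset: what is moved stays moved. The work goes in short steps, Python scripts to look and compute and a tool call to move; the robot and the scene stay as the last step left them, time stands still between calls to the robot, and variables do not carry over. Pictures are saved under pics/ and viewed, and the job is handed in when it is done.

Besides the shell and the picture viewer there is one more tool, called after "Emit:" by a JSON object that holds its "method" and its "body", one argument or row to a line. jog_arm: Moves the arm, as the interface text tells. Its arguments: {"type":"object","properties":{"rows":{"type":"array"},"squeeze":{"type":"number"}},"required":["rows"]}

```bash
ls; mkdir -p pics
python3 - <<'E'
from station import ctrl
import cv2,numpy as np
for n in("side","top"):
    p,d=ctrl.camera(n); cv2.imwrite(f"pics/{n}0.png",p[:,:,::-1]); np.savez(f"{n}0.npz",p=p,d=d)
    m=ctrl.camera_model(n); print(n,m)
print(ctrl.get_obs(), ctrl.tcp_to_grasp)
E
```

```text
pics
side {'K': array([[496.00470504,   0.        , 245.78063094],
       [  0.        , 496.00470504, 191.77111808],
       [  0.        ,   0.        ,   1.        ]]), 'dist': array([-0.12677125,  0.        ,  0.        ,  0.        ,  0.        ]), 'extrinsics': array([[-0.99781187,  0.02529091, -0.06108884,  0.63863757],
       [ 0.06339977,  0.62815603, -0.77550014,  1.07171458],
       [ 0.01876021, -0.77767626, -0.62838498,  0.94664121],
       [ 0.        ,  0.        ,  0.        ,  1.        ]])}
top {'K': array([[455.33099233,   0.        , 253.1953224 ],
       [  0.        , 455.33099233, 190.60532843],
       [  0.        ,   0.        ,   1.        ]]), 'dist': array([0.02937136, 0.        , 0.        , 0.        , 0.        ]), 'extrinsics': array([[-0.07411507, -0.97455344,  0.21154797,  0.32491368],
       [-0.99724346,  0.07167756, -0.0191784 ,  0.0043371 ],
       [ 0.00352714, -0.21238624, -0.97717943,  1.2217966 ],
       [ 0.        ,  0.        ,  0.        ,  1.        ]])}
{'time_s': 0.1, 'qpos': array([ 1.23240995e+00,  3.00428839e-01,  1.52153018e+00,  3.24105525e-05,
        1.32071024e+00, -6.65851538e-02]), 'joint_vel': array([ 0.00131101, -0.0004277 ,  0.00025434,  0.00094529, -0.00097058,
        0.00071541]), 'tau': array([ 1.42602825e-03, -5.32644010e+01, -3.53287446e+01,  7.09431502e-02,
        2.34705338e-02, -5.36110463e-05]), 'ee_pos': array([0.14756265, 0.52958259, 0.20493105]), 'eef_rot': array([-1.6665333 ,  1.56971927, -1.93834256]), 'force': array([-0.22211204,  0.0097399 , -0.59494371]), 'moment': array([ 0.0293915 ,  0.01762427, -0.02207128]), 'grip_width': 0.09388588447344619} 0.0188
```

View pics/side0.png

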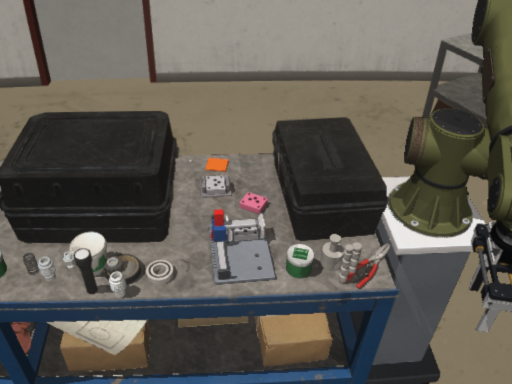

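View pics/top0.png

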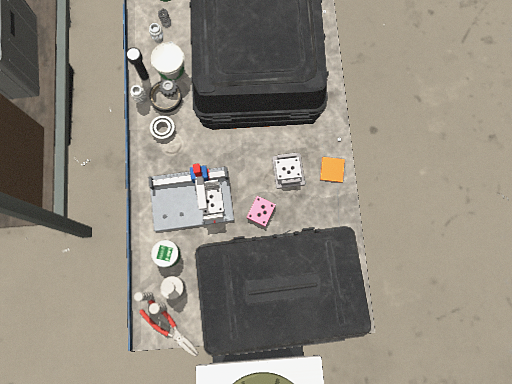

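```bash
cat > h.py <<'E'
import numpy as np,cv2
from station import ctrl
def ray(n,uv):
    m=ctrl.camera_model(n);q=cv2.undistortPoints(np.array(uv,float).reshape(-1,1,2),m["K"],m["dist"]).reshape(-1,2)
    E=m["extrinsics"];d=np.c_[q,np.ones(len(q))]@E[:3,:3].T
    return E[:3,3],d
def onz(n,uv,z):
    o,d=ray(n,uv);return o+d*((z-o[2])/d[:,2])[:,None]
def proj(n,P):
    m=ctrl.camera_model(n);E=np.linalg.inv(m["extrinsics"])
    return cv2.projectPoints(np.array(P,float).reshape(-1,1,3),cv2.Rodrigues(E[:3,:3])[0],E[:3,3],m["K"],m["dist"])[0].reshape(-1,2)
def cloud(n,d):
    v,u=np.mgrid[:384,:512];o,r=ray(n,np.c_[u.ravel(),v.ravel()])
    return (o+r*d.ravel()[:,None]).reshape(384,512,3)
def snap(n,tag,crop=None,s=4):
    p,d=ctrl.camera(n);np.savez(f"{n}{tag}.npz",p=p,d=d)
    save(n,tag,p,crop,s);return p,d
def save(n,tag,p,crop=None,s=4):
    im=p[:,:,::-1]
    if crop:
        a,b,c,e=crop;im=cv2.resize(im[b:e,a:c],None,fx=s,fy=s,interpolation=cv2.INTER_CUBIC)
    cv2.imwrite(f"pics/{n}{tag}.png",im)
E
python3 - <<'E'
from h import *
for n,c in(("top",(130,130,360,270)),("side",(190,150,320,290))):
    z=np.load(n+"0.npz");save(n,"0c",z["p"],c,3.4 if n=="top" else 4)
    W=cloud(n,z["d"])
    print(n)
    P=dict(top=[(290,170),(333,170),(262,211),(170,205),(213,197),(198,166),(165,255),(172,288),(162,128),(280,290),(260,80),(190,240)],side=[(217,165),(216,183),(253,202),(240,263),(243,230),(219,216),(328,170),(90,160)])[n]
    for u,v in P: print((u,v),W[v,u].round(3))
E
```

```text
top
(290, 170) [ 0.633 -0.123  0.028]
(333, 170) [ 0.63  -0.244  0.005]
(262, 211) [ 0.527 -0.039  0.022]
(170, 205) [0.564 0.208 0.009]
(213, 197) [0.573 0.089 0.032]
(198, 166) [0.638 0.116 0.116]
(165, 255) [0.427 0.216 0.061]
(172, 288) [0.343 0.196 0.093]
(162, 128) [0.787 0.223 0.005]
(280, 290) [ 0.32  -0.059  0.173]
(260, 80) [ 0.805 -0.051  0.226]
(190, 240) [ 0.467  0.16  -0.003]
side
(217, 165) [ 0.631 -0.225  0.01 ]
(216, 183) [ 0.636 -0.108  0.028]
(253, 202) [ 0.53  -0.026  0.019]
(240, 263) [0.581 0.208 0.014]
(243, 230) [0.568 0.106 0.033]
(219, 216) [0.631 0.13  0.106]
(328, 170) [0.337 0.025 0.166]
(90, 160) [0.955 0.032 0.221]
```

View pics/top0c.png

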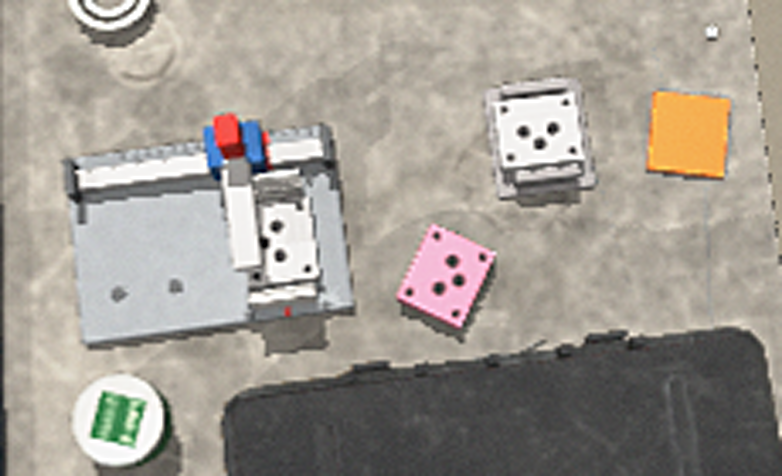

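View pics/side0c.png

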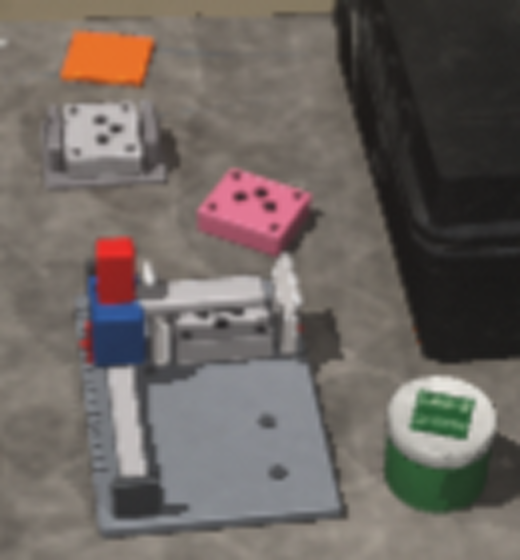

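Run:
```python
from h import *
z=np.load("top0.npz");W=cloud("top",z["d"])
# height map
hm=np.full((120,160),-1.0)
for n in("top","side"):
    Z=np.load(n+"0.npz");C=cloud(n,Z["d"])[Z["d"]>0]
    i=((1.0-C[:,0])/0.01*1).astype(int);j=((0.6-C[:,1])/0.01).astype(int)
    ok=(i>=0)&(i<120)&(j>=0)&(j<160)&(C[:,2]<.5)
    np.maximum.at(hm,(i[ok],j[ok]),C[ok,2])
np.save("hm.npy",hm)
for a in range(12,80,2):
    print("x%.2f"%(1-a*.01),' '.join("%3d"%round(1000*hm[a:a+2,b:b+2].max()) for b in range(26,96,2)))
def hsv(n):
    p=np.load(n+"0.npz")["p"];return cv2.cvtColor(p,cv2.COLOR_RGB2HSV)
for n in("top","side"):
    H=hsv(n);m=((H[...,0]>6)&(H[...,0]<22)&(H[...,1]>170)&(H[...,2]>120)).astype(np.uint8)
    cs,_=cv2.findContours(m,0,2);
    for c in cs:
        if cv2.contourArea(c)>60:
            x=onz(n,c.reshape(-1,2),.006)[:,:2]*1000
            print(n,"sep",cv2.contourArea(c),cv2.minAreaRect(x.astype(np.float32)),cv2.boundingRect(c))
    m=((((H[...,0]<6)|(H[...,0]>174)))&(H[...,1]>170)&(H[...,2]>90)).astype(np.uint8)
    cs,_=cv2.findContours(m,0,2)
    for c in cs:
        if cv2.contourArea(c)>3:
            mm=cv2.moments(c);u=(mm["m10"]/mm["m00"],mm["m01"]/mm["m00"]);print(n,"red",cv2.contourArea(c),u,cv2.boundingRect(c))
```

```text
x0.88  24  52  67  68  24   7  24  22  25   5 135 229 227 234 231 228 227 229 229 229 228 229 228 229 230 232 232 227 -1000   4   7   5   3 -1000 -1000
x0.86  25  27  57  47  23  21  20  22  24   7 135 228 229 234 232 227 227 228 227 227 228 227 227 228 230 232 233 229 -1000   7   6   5   6 -1000 -1000
x0.84  25  25   5   5   6  22  22  22   7   7 136 227 229 233 229 229 229 231 230 230 229 229 231 230 229 233 232 228 -1000   8   7   7   2 -1000 -1000
x0.82  24  27   5   5  21  24  24  22   5   4 136 226 230 231 233 234 233 233 232 235 233 233 234 232 232 231 230 228 139   7   5   4   5 -1000 -1000
x0.80  26  24   5  18  23  24  21  21   8   6 148 224 229 229 230 230 231 230 231 229 232 231 230 231 230 229 230 228 141   5   7   7   1 -1000 -1000
x0.78  25  27   6   6  21  23  22  24   7   5 132 222 225 228 227 226 228 227 227 229 229 227 229 229 229 228 231 219   7   7   5   5   3 -1000 -1000
x0.76  25  26   6   6  20  21  21  10   6   6   5   5 125 135 140 137 136 138 138 139 137 137 136 140 140 137 138 135   5   6   6   6   7 -1000 -1000
x0.74  24  24   6   5   5   6   7   6   6   
[... 3940 characters left out ...]
3 172 172 172 172 171 172 174 170 171 173 169 168 169 126   5   4 -1000 -1000
top sep 186.0 ((632.345458984375, -240.4718017578125), (59.72415542602539, 64.54924011230469), 79.23322296142578) (322, 157, 22, 25)
top red 61.0 (196.72677595628414, 169.44262295081967) (193, 164, 9, 13)
side sep 205.0 ((632.906494140625, -234.5537109375), (64.40934753417969, 65.58100128173828), 78.8487319946289) (206, 158, 22, 13)
side red 6.0 (349.88888888888886, 276.05555555555554) (348, 274, 5, 7)
side red 79.0 (366.789029535865, 277.1434599156118) (357, 265, 20, 23)
side red 21.0 (362.92857142857144, 262.95238095238096) (358, 260, 10, 8)
side red 108.0 (218.20216049382714, 217.0401234567901) (214, 210, 9, 16)
```

Run:
```python
from h import *
for n,c in(("top",(145,160,240,235)),("side",(200,200,285,285))):
    p=np.load(n+"0.npz")["p"];save(n,"0d",p,c,8 if n=="top" else 7)
for n in("top","side"):
    p=np.load(n+"0.npz")["p"];k=8
    b=cv2.resize(p,None,fx=k,fy=k,interpolation=cv2.INTER_CUBIC);H=cv2.cvtColor(b,cv2.COLOR_RGB2HSV)
    def rep(m,z,nm,lo):
        cs,_=cv2.findContours(m.astype(np.uint8),0,1)
        for c in cs:
            if cv2.contourArea(c)>lo*k*k:
                x=onz(n,(c.reshape(-1,2)+.5)/k-.5,z)[:,:2]*1000
                M=cv2.moments(c);ce=onz(n,[[(M["m10"]/M["m00"]+.5)/k-.5,(M["m01"]/M["m00"]+.5)/k-.5]],z)[0]*1000
                print(n,nm,np.round(cv2.minAreaRect(x.astype(np.float32))[0],1),np.round(cv2.minAreaRect(x.astype(np.float32))[1],1),cv2.minAreaRect(x.astype(np.float32))[2],ce.round(1))
    rep((H[...,0]>6)&(H[...,0]<22)&(H[...,1]>130)&(H[...,2]>100),.006,"sep",60)
    rep(((H[...,0]<5)|(H[...,0]>175))&(H[...,1]>150)&(H[...,2]>80),.118,"red",10)
    g=b.min(2).astype(int)
    box=dict(top=(265,145,315,200),side=(195,165,240,205))[n]
    mm=np.zeros(g.shape,bool);mm[box[1]*k:box[3]*k,box[0]*k:box[2]*k]=1
    for t in (190,205,220): rep((g>t)&mm,.026,"plate%d"%t,60)
```

```text
top sep [ 632.7 -240.9] [63.2 68. ] 79.3187484741211 [ 632.4 -240.8    6. ]
top red [274.4 201.3] [43.1 10.3] 35.320091247558594 [274.3 201.1 118. ]
top red [267.5 238.2] [85.5 14.3] 47.397438049316406 [266.6 237.9 118. ]
top red [316.2 241.6] [ 7.  11.9] 18.93699073791504 [315.8 242.2 118. ]
top red [627.7 119.7] [32.8 18.4] 5.6946001052856445 [628.  119.6 118. ]
top plate190 [ 644.9 -115. ] [65.6 74.3] 1.9445762634277344 [ 640.8 -116.9   26. ]
top plate205 [ 643.5 -116. ] [62.2 71.5] 2.1200995445251465 [ 640.1 -117.8   26. ]
top plate220 [ 640.  -117.6] [55.6 67.1] 3.2572596073150635 [ 639.9 -117.9   26. ]
side sep [ 632.9 -235.1] [71.2 68.9] 78.65494537353516 [ 633.  -234.5    6. ]
side red [347.5 356.9] [27.6  9.1] 49.94931411743164 [345.9 356.5 118. ]
side red [305.  358.3] [86.9 14.2] 46.78551483154297 [306.7 360.  118. ]
side red [309.1 320.6] [40.1 11.4] 32.13251876831055 [307.3 319.7 118. ]
side red [633.1 146.1] [59.9 23.7] 88.38038635253906 [632.8 146.2 118. ]
```

View pics/top0d.png

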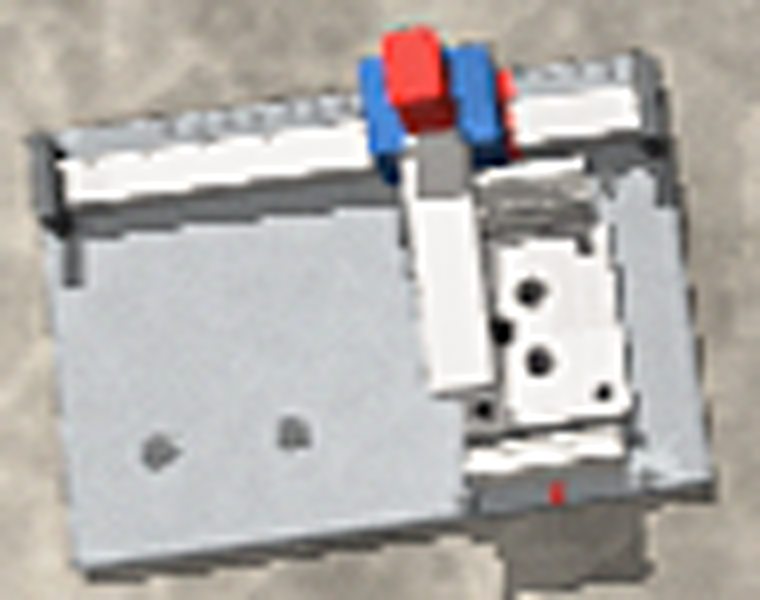

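View pics/side0d.png

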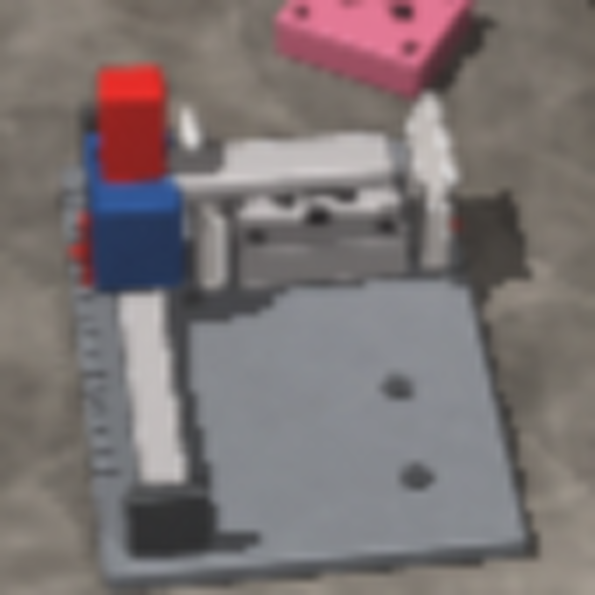

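Run:
```python
from h import *
for n in("top","side"):
    Z=np.load(n+"0.npz");C=cloud(n,Z["d"]);ok=Z["d"]>0
    for (a,b,c,e) in [(.50,.74,-.3,-.25),(.69,.74,-.1,.1),(.5,.6,-.2,-.1),(.5,.53,-.02,.02),(.7,.74,.1,.2)]:
        m=ok&(C[...,0]>a)&(C[...,0]<b)&(C[...,1]>c)&(C[...,1]<e)&(abs(C[...,2])<.015)
        print(n,(a,b,c,e),m.sum(),np.median(C[m][:,2]).round(4),C[m][:,2].std().round(4))
# deck corners top, crop coords /8+offset
def tp(L,o,k): return [((u+.5)/k-.5+o[0],(v+.5)/k-.5+o[1]) for u,v in L]
T=onz("top",tp([(78,567),(712,488),(660,165),(50,230)],(145,160),8),.012)
S=onz("side",tp([(105,578),(530,545),(462,277),(77,190)],(200,200),7),.012)
print(T.round(4));print(S.round(4))
```

```text
top (0.5, 0.74, -0.3, -0.25) 1507 0.0011 0.003
top (0.69, 0.74, -0.1, 0.1) 1215 0.0005 0.0025
top (0.5, 0.6, -0.2, -0.1) 1328 0.0007 0.0028
top (0.5, 0.53, -0.02, 0.02) 105 0.0011 0.0037
top (0.7, 0.74, 0.1, 0.2) 491 0.0004 0.0025
side (0.5, 0.74, -0.3, -0.25) 594 0.0005 0.0029
side (0.69, 0.74, -0.1, 0.1) 803 -0.0005 0.0021
side (0.5, 0.6, -0.2, -0.1) 600 -0.0002 0.0022
side (0.5, 0.53, -0.02, 0.02) 75 0.0019 0.0048
side (0.7, 0.74, 0.1, 0.2) 412 -0.0008 0.0019
[[0.4979 0.2512 0.012 ]
 [0.5088 0.0392 0.012 ]
 [0.6211 0.0496 0.012 ]
 [0.6136 0.2574 0.012 ]]
[[0.6467 0.2671 0.012 ]
 [0.496  0.2589 0.012 ]
 [0.5074 0.1226 0.012 ]
 [0.6545 0.0673 0.012 ]]
```

```bash
cat >> h.py <<'E'
from scipy.spatial.transform import Rotation as Ro
def st():
    o=ctrl.get_obs();R=Ro.from_euler("xyz",o["eef_rot"]).as_matrix()
    print("t%.2f"%o["time_s"],"pos",(o["ee_pos"]*1000).round(1),"x",R[:,0].round(3),"jaw deg",np.degrees(np.arctan2(R[1,1],R[0,1])).round(2),"F",o["force"].round(1),"M",o["moment"].round(2),"w",(o["grip_width"]*1000).round(1),"q",o["qpos"].round(2))
    return o,R
E
python3 - <<'E'
from h import *
st()
p=np.load("side0.npz")["p"];save("side","0e",p,(195,150,260,210),10)
E
```

```text
Traceback (most recent call last):
  File "h.py", line 26, in st
    print("t%.2f"%o["time_s"],"pos",(o["ee_pos"]*1000).round(1),"x",R[:,0].round(3),"jaw deg",np.degrees(np.arctan2(R[1,1],R[0,1])).round(2),"F",o["force"].round(1),"M",o["moment"].round(2),"w",(o["grip_width"]*1000).round(1),"q",o["qpos"].round(2))
                                                                                                                                                                                                  ^^^^^^^^^^^^^^^^^^^^^^^^^^^^
AttributeError: 'float' object has no attribute 'round'
```

```bash
sed -i 's/(o\["grip_width"\]\*1000).round(1)/round(o["grip_width"]*1000,1)/' h.py
python3 - <<'E'
from h import *
st()
p=np.load("side0.npz")["p"];save("side","0e",p,(195,150,260,210),10)
E
```

```text
t0.10 pos [147.6 529.6 204.9] x [-0.    -0.001 -1.   ] jaw deg 74.43 F [-0.2  0.  -0.6] M [ 0.03  0.02 -0.02] w 93.9 q [ 1.23  0.3   1.52  0.    1.32 -0.07]
```

View pics/side0e.png

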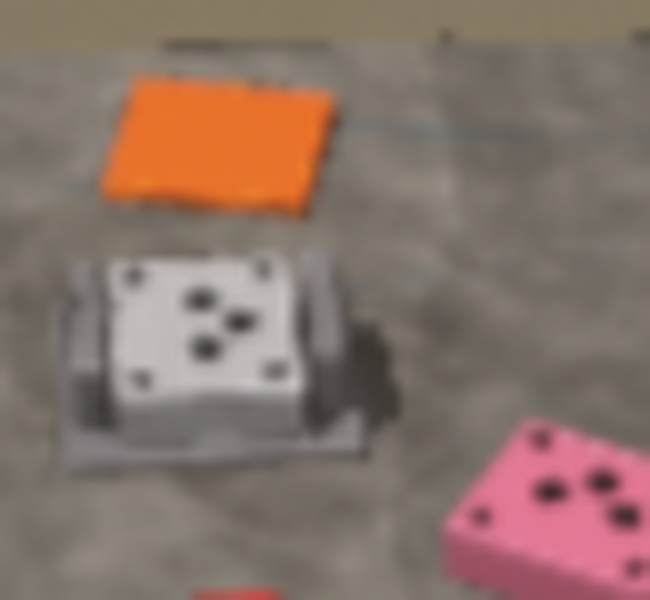

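Emit:
{"method": "jog_arm", "body": {
  "rows": [0.0303,-0.0256,0,0,0,1.2,0,0.0303,-0.0256,0,0,0,1.2,0,0.0303,-0.0256,0,0,0,1.2,0,0.0303,-0.0256,0,0,0,1.2,0,0.0303,-0.0256,0,0,0,1.2,0,0.0303,-0.0256,0,0,0,1.2,0,0.0303,-0.0256,0,0,0,1.2,0,0.0303,-0.0256,0,0,0,1.2,0]
}}

```text
time_s: 0.77
ee_pos: [0.3911, 0.3234, 0.2053]
eef_rot: [-2.404, 1.571, -2.507]
force: [0.3, 1.7, -0.3]
grip_width: 0.0943
```

Emit:
{"method": "jog_arm", "body": {
  "rows": [0.0303,-0.0256,0,0,0,1.2,0,0.0303,-0.0256,0,0,0,1.2,0,0.0303,-0.0256,0,0,0,1.2,0,0.0303,-0.0256,0,0,0,1.2,0,0.0303,-0.0256,0,0,0,1.2,0,0.0303,-0.0256,0,0,0,1.2,0,0.0303,-0.0256,0,0,0,1.2,0,0.0303,-0.0256,0,0,0,0.6,0]
}}

```text
time_s: 1.43
ee_pos: [0.6336, 0.1186, 0.2051]
eef_rot: [-3.114, 1.57, -3.06]
force: [0.4, -0.2, 0.0]
grip_width: 0.094
```

Run:
```python
from h import *
st()
snap("side","1",(150,120,300,300),3.3)
```

```text
t1.43 pos [633.6 118.6 205.1] x [-0.001 -0.    -1.   ] jaw deg 93.09 F [ 0.4 -0.2  0. ] M [ 0.06 -0.02 -0.04] w 94.0 q [ 0.13  0.52  1.22  0.    1.4  -1.5 ]
```

View pics/side1.png

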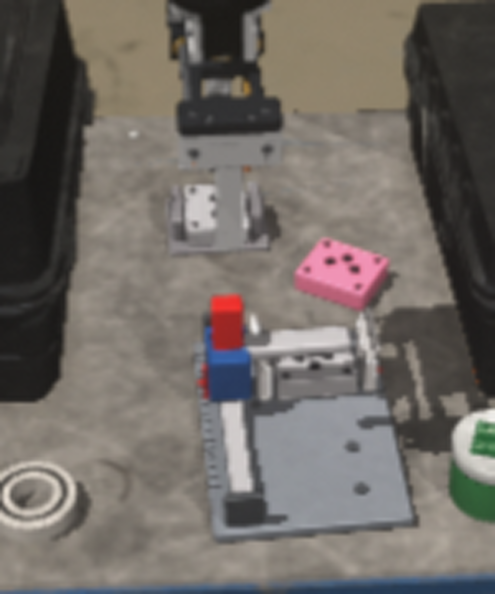

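Emit:
{"method": "jog_arm", "body": {
  "rows": [0,0,-0.04,0,0,0,0,0,0,-0.04,0,0,0,0,0,0,-0.03,0,0,0,0,0,0,-0.015,0,0,0,0,0,0,0,0,0,0,1,0,0,0,0,0,0,1,0,0,0,0,0,0,1,0,0,0,0,0,0,1],
  "squeeze": 20
}}

```text
time_s: 2.15
ee_pos: [0.6332, 0.1204, 0.0823]
eef_rot: [0.078, 1.568, 0.131]
force: [0.4, -0.7, 0.7]
grip_width: 0.0704
```

Run:
```python
from h import *
st()
```

```text
t2.15 pos [633.2 120.4  82.3] x [ 0.003  0.    -1.   ] jaw deg 93.03 F [ 0.4 -0.7  0.7] M [ 0.01  0.01 -0.03] w 70.4 q [ 0.13  0.62  1.35 -0.    1.17 -1.49]
```

Emit:
{"method": "jog_arm", "body": {
  "rows": [0,0,0,0,0,0,1,0,0,0,0,0,0,1,0,0,0,0,0,0,1,0,0,0,0,0,0,1,0,0,0,0,0,0,1,0,0,0,0,0,0,1,0,0,0,0,0,0,1,0,0,0,0,0,0,1]
}}

```text
time_s: 2.82
ee_pos: [0.6324, 0.1203, 0.0804]
eef_rot: [1.611, 1.571, 1.664]
force: [0.3, -0.4, -0.2]
grip_width: 0.0181
```

Run:
```python
from h import *
st()
```

```text
t2.82 pos [632.4 120.3  80.4] x [-0.  0. -1.] jaw deg 93.03 F [ 0.3 -0.4 -0.2] M [-0.11 -0.13  0.2 ] w 18.1 q [ 0.13  0.62  1.35  0.    1.16 -1.49]
```

Emit:
{"method": "jog_arm", "body": {
  "rows": [-0.0005,0.01,0,0,0,0,1,-0.0008,0.016,0,0,0,0,1,-0.0008,0.016,0,0,0,0,1,-0.0008,0.016,0,0,0,0,1,-0.0006,0.012,0,0,0,0,1,-0.0004,0.008,0,0,0,0,1,-0.0003,0.006,0,0,0,0,1,0,0,0,0,0,0,1]
}}

```text
time_s: 3.48
ee_pos: [0.6269, 0.206, 0.0804]
eef_rot: [3.103, 1.568, -3.125]
force: [-11.1, 1.8, 4.9]
grip_width: 0.018
```

Run:
```python
from h import *
st()
```

```text
t3.48 pos [626.9 206.   80.4] x [-0.003 -0.    -1.   ] jaw deg 93.12 F [-11.1   1.8   4.9] M [0.46 1.71 0.22] w 18.0 q [ 0.26  0.66  1.29  0.    1.19 -1.36]
```

Emit:
{"method": "jog_arm", "body": {
  "rows": [-0.0012,0.002,0,0,0,0,1,-0.0002,0.002,0,0,0,0,1,0,0,0,0,0,0,1]
}}

```text
time_s: 3.73
ee_pos: [0.6266, 0.2088, 0.0804]
eef_rot: [2.781, 1.571, 2.834]
force: [-2.1, 1.2, 0.2]
grip_width: 0.018
```

Run:
```python
from h import *
st()
```

```text
t3.73 pos [626.6 208.8  80.4] x [-0.  0. -1.] jaw deg 93.05 F [-2.1  1.2  0.2] M [0.27 0.43 0.2 ] w 18.0 q [ 0.27  0.66  1.29  0.    1.19 -1.36]
```

Emit:
{"method": "jog_arm", "body": {
  "rows": [-0.0001,0.002,0,0,0,0,1,-0.0001,0.002,0,0,0,0,1,0,0,0,0,0,0,1]
}}

```text
time_s: 3.98
ee_pos: [0.6264, 0.2125, 0.0804]
eef_rot: [-3.124, 1.57, -3.071]
force: [-4.9, -0.0, 2.4]
grip_width: 0.018
```

Emit:
{"method": "jog_arm", "body": {
  "rows": [-0.0001,0.002,0,0,0,0,1,0,0,0,0,0,0,1]
}}

```text
time_s: 4.15
ee_pos: [0.6263, 0.2144, 0.0804]
eef_rot: [-3.05, 1.57, -2.997]
force: [-6.8, -2.1, 2.4]
grip_width: 0.0182
```

Emit:
{"method": "jog_arm", "body": {
  "rows": [-0.0001,0.002,0,0,0,0,1,0,0,0,0,0,0,1]
}}

```text
time_s: 4.32
ee_pos: [0.6263, 0.2147, 0.0804]
eef_rot: [-2.059, 1.568, -2.007]
force: [-6.7, -12.1, 5.2]
grip_width: 0.0179
```

Emit:
{"method": "jog_arm", "body": {
  "rows": [0,-0.001,0,0,0,0,0,0,0,0,0,0,0,0,0,0,0,0,0,0,0,0,0,0.03,0,0,0,0,0,0,0.04,0,0,0,0,0,-0.02,0.03,0,0,0,0,0,-0.035,0.02,0,0,0,0,0,-0.04,0,0,0,0,0]
}}

```text
time_s: 4.98
ee_pos: [0.6278, 0.1209, 0.2057]
eef_rot: [0.126, 1.563, 0.181]
force: [1.2, -0.5, 0.6]
grip_width: 0.0676
```

Run:
```python
from h import *
st()
```

```text
t4.98 pos [627.8 120.9 205.7] x [ 0.008  0.001 -1.   ] jaw deg 93.18 F [ 1.2 -0.5  0.6] M [0.06 0.01 0.03] w 67.6 q [ 0.13  0.5   1.25  0.    1.39 -1.49]
```

Emit:
{"method": "jog_arm", "body": {
  "rows": [0.0006,-0.04,0,0,0,-1.5,0,0.0006,-0.04,0,0,0,-1.5,0,0.0006,-0.04,0,0,0,-1.5,0,0.0006,-0.04,0,0,0,-1.5,0,0.0006,-0.04,0,0,0,-1.5,0,0.0006,-0.04,0,0,0,-1.5,0,0.0006,-0.04,0,0,0,-1.5,0,0.0006,-0.04,0,0,0,-1.5,0]
}}

```text
time_s: 5.65
ee_pos: [0.6312, -0.2016, 0.2006]
eef_rot: [0.148, 1.57, -0.01]
force: [0.2, 0.7, 0.2]
grip_width: 0.0941
```

Emit:
{"method": "jog_arm", "body": {
  "rows": [0,-0.03,0,0,0,-1.5,0,0,-0.01,-0.03,0,0,-0.2,0,0,0,0,0,0,0,0]
}}

```text
time_s: 5.9
ee_pos: [0.6295, -0.2417, 0.1653]
eef_rot: [2.909, 1.565, 2.719]
force: [0.3, 0.0, -0.8]
grip_width: 0.0939
```

Run:
```python
from h import *
st()
snap("top","2",(145,150,240,240),6.5)
snap("side","2",(180,130,290,290),3.7)
```

```text
t5.90 pos [ 629.5 -241.7  165.3] x [-0.005  0.002 -1.   ] jaw deg 79.13 F [ 0.3  0.  -0.8] M [ 0.03  0.01 -0.02] w 93.9 q [-0.42  0.62  1.16  0.    1.37 -1.8 ]
```

View pics/top2.png

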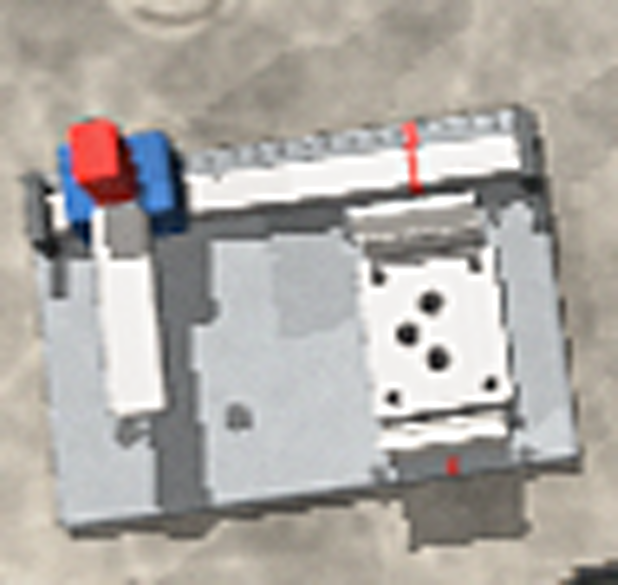

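View pics/side2.png

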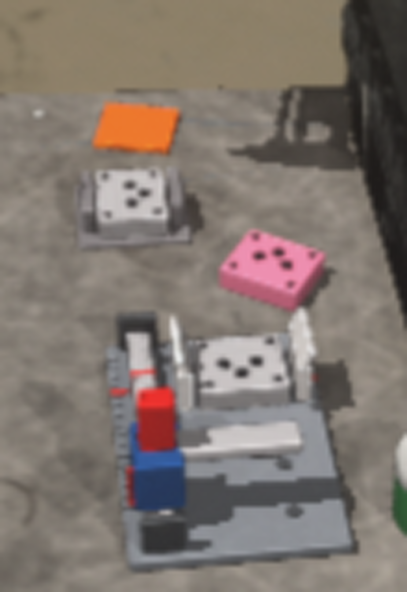

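Run:
```python
from h import *
def cv(L,o,k): return [((u+.5)/k-.5+o[0],(v+.5)/k-.5+o[1]) for u,v in L]
k=8;p=np.load("top2.npz")["p"];b=cv2.resize(p,None,fx=k,fy=k,interpolation=cv2.INTER_CUBIC)
g=b.max(2)
def holes(n,b,box,z,th):
    g=b.max(2);a,bb,c,e=[int(v*k) for v in box]
    sub=(g[bb:e,a:c]<th).astype(np.uint8);cs,_=cv2.findContours(sub,0,2);out=[]
    for c in cs:
        A=cv2.contourArea(c)/k/k
        if 1<A<20:
            M=cv2.moments(c);uv=[(M["m10"]/M["m00"]+a+.5)/k-.5,(M["m01"]/M["m00"]+bb+.5)/k-.5]
            q=onz(n,[uv],z)[0]*1000;out.append(q);print(n,round(A,1),np.round(uv,1),q.round(1))
    return np.array(out)
print("lower top");holes("top",b,(201,189,224,214),.032,150)
print("spare top");holes("top",b,(275,155,303,186),.026,150)
p2=np.load("side2.npz")["p"];b2=cv2.resize(p2,None,fx=k,fy=k,interpolation=cv2.INTER_CUBIC)
print("lower side");holes("side",b2,(233.5,221,258.5,236.5),.032,110)
print("spare side");holes("side",b2,(206,176,226,191),.026,110)
print("mark",onz("top",cv([(453,465)],(145,150),6.5),.012)*1000)
c=cv([(65,525),(578,460)],(145,150),6.5);print("deck front",onz("top",c,.012)*1000)
g2=onz("top",cv([(377,448),(507,433)],(145,150),6.5),.06)*1000;print("guide -x top",g2)
print("guide +x top",onz("top",cv([(347,212),(473,196)],(145,150),6.5),.06)*1000)
H=cv2.cvtColor(b2,cv2.COLOR_RGB2HSV)
```

```text
lower top
top 17.5 [217.5 212.6] [530.1  79.6  32. ]
top 3.0 [205.  210.8] [537.4 112.3  32. ]
top 3.0 [220.  208.6] [540.2  72.3  32. ]
top 9.0 [211.9 204.8] [552.1  93.2  32. ]
top 3.5 [223.1 204.5] [550.7  63.6  32. ]
top 8.6 [207.2 201. ] [563.3 105.   32. ]
top 9.0 [210.8 196.1] [575.7  94.8  32. ]
top 5.7 [222.  195.8] [574.5  64.9  32. ]
top 2.0 [221.1 190.1] [590.2  66.4  32. ]
spare top
top 1.2 [274.9 180.6] [607.1 -79.6  26. ]
top 3.0 [279.7 175.9] [619.2 -93.7  26. ]
top 2.8 [298.  173.8] [ 621.3 -143.5   26. ]
top 1.3 [301.2 171.8] [ 626.4 -152.8   26. ]
top 9.0 [288.3 171.8] [ 628.7 -117.9   26. ]
top 8.6 [283.5 168.3] [ 639.5 -105.8   26. ]
top 9.1 [292.1 167.3] [ 640.6 -129.4   26. ]
top 1.7 [301.9 166. ] [ 642.5 -156.4   26. ]
top 1.1 [300.1 164.8] [ 646.2 -151.9   26. ]
top 2.6 [277.8 161.8] [659.1 -91.9  26. ]
top 2.4 [295.9 159.7] [ 661.2 -141.7   26. ]
top 2.0 [301.1 157.7] [ 666.  -156.3   26. ]
lower side
side 1.9 [233.4 233.9] [593.9 119.5  32. ]
side 4.7 [244.9 230.3] [562.4 106.8  32. ]
side 4.2 [240.1 227.9] [574.7  96.8  32. ]
side 4.6 [248.8 227.2] [551.1  94.9  32. ]
side 5.4 [257.3 227. ] [528.3  95.3  32. ]
side 1.4 [234.  223.1] [590.5  77.1  32. ]
side 1.1 [252.6 221.7] [539.4  73.6  32. ]
spare side
side 1.3 [225.1 189.6] [609.9 -77.   26. ]
side 2.6 [215.2 184.4] [ 638.8 -103.3   26. ]
side 2.4 [218.5 181.8] [ 628.6 -115.9   26. ]
side 4.7 [225.  182.3] [ 609.  -112.4   26. ]
side 1.8 [214.7 179.6] [ 640.  -127.1   26. ]
mark [[511.07634431  90.76462403  12.        ]]
deck front [[498.10879563 250.45178233  12.        ]
 [509.34855465  39.2815838   12.        ]]
guide -x top [[512.6962421  116.9542835   60.        ]
 [514.89113866  65.27451171  60.        ]]
guide +x top [[609.53041708 124.1515154   60.        ]
 [612.44278302  73.16841656  60.        ]]
```

Emit:
{"method": "jog_arm", "body": {
  "rows": [0.002,0.0015,-0.04,0,0,0.2,0,0,0,-0.04,0,0,0,0,0,0,-0.04,0,0,0,0,0,0,-0.02,0,0,0,0,0,0,0,0,0,0,0]
}}

```text
time_s: 6.42
ee_pos: [0.632, -0.2358, 0.0268]
eef_rot: [2.88, 1.565, 2.7]
force: [-0.2, 1.3, 0.2]
grip_width: 0.0941
```

Run:
```python
from h import *
st()
snap("side","3",(190,130,260,200),8)
```

```text
t6.42 pos [ 632.  -235.8   26.8] x [-0.006  0.003 -1.   ] jaw deg 79.65 F [-0.2  1.3  0.2] M [ 0.04  0.02 -0.03] w 94.1 q [-0.41  0.76  1.27  0.    1.12 -1.8 ]
```

View pics/side3.png

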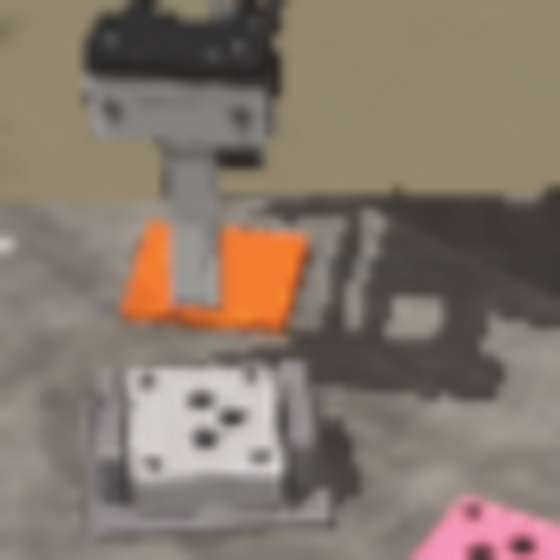

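Emit:
{"method": "jog_arm", "body": {
  "rows": [0,-0.004,-0.012,0,0,0,0,0,0,-0.008,0,0,0,0,0,0,0,0,0,0,0,0,0,0,0,0,0,0]
}}

```text
time_s: 6.8
ee_pos: [0.6335, -0.2424, 0.011]
eef_rot: [-0.147, 1.57, -0.33]
force: [-1.5, -0.3, 0.1]
grip_width: 0.0942
```

Run:
```python
from h import *
st()
```

```text
t6.80 pos [ 633.5 -242.4   11. ] x [ 0.001 -0.    -1.   ] jaw deg 79.52 F [-1.5 -0.3  0.1] M [ 0.03 -0.    0.  ] w 94.2 q [-0.42  0.78  1.27  0.    1.09 -1.81]
```

Emit:
{"method": "jog_arm", "body": {
  "rows": [-0.0015,0.002,-0.008,0,0,0,0,0,0,0,0,0,0,0,0,0,0,0,0,0,0]
}}

```text
time_s: 7.05
ee_pos: [0.6315, -0.2401, 0.0022]
eef_rot: [2.911, 1.57, 2.728]
force: [0.1, -0.9, -0.2]
grip_width: 0.0941
```

Run:
```python
from h import *
st()
```

```text
t7.05 pos [ 631.5 -240.1    2.2] x [-0.001  0.    -1.   ] jaw deg 79.53 F [ 0.1 -0.9 -0.2] M [ 0.04  0.01 -0.  ] w 94.1 q [-0.42  0.79  1.28 -0.    1.08 -1.81]
```

Close with a moderate squeeze.

Emit:
{"method": "jog_arm", "body": {
  "rows": [0,0,0,0,0,0,1,0,0,0,0,0,0,1,0,0,0,0,0,0,1,0,0,0,0,0,0,1,0,0,0,0,0,0,1,0,0,0,0,0,0,1,0,0,0,0,0,0,1],
  "squeeze": 12
}}

```text
time_s: 7.63
ee_pos: [0.6318, -0.2403, 0.0025]
eef_rot: [-0.211, 1.571, -0.394]
force: [-0.1, 0.0, 0.9]
grip_width: 0.0615
```

Run:
```python
from h import *
st()
```

```text
t7.63 pos [ 631.8 -240.3    2.5] x [ 0. -0. -1.] jaw deg 79.53 F [-0.1  0.   0.9] M [ 0.   -0.04  0.01] w 61.5 q [-0.42  0.79  1.28  0.    1.08 -1.81]
```

Emit:
{"method": "jog_arm", "body": {
  "rows": [0,0,0.02,0,0,0,1,0,0,0.035,0,0,0,1,0,0,0.04,0,0,0,1,0,0.01,0.025,0,0,0,1,-0.003,0.025,0.01,0,0,1,1,-0.006,0.035,0,0,0,1.5,1,-0.008,0.035,0,0,0,1.5,1,-0.008,0.035,0,0,0,1.5,1]
}}

```text
time_s: 8.3
ee_pos: [0.6062, -0.099, 0.1326]
eef_rot: [0.038, 1.57, -0.048]
force: [0.4, 0.4, -0.4]
grip_width: 0.0618
```

Emit:
{"method": "jog_arm", "body": {
  "rows": [-0.008,0.035,0,0,0,1.5,1,-0.008,0.035,0,0,0,1.5,1,-0.008,0.035,0,0,0,1.5,1,-0.008,0.035,0,0,0,1.5,1,-0.006,0.03,0,0,0,1.5,1,-0.003,0.019,0,0,0,1.3,1,-0.002,0.006,0,0,0,1,1,0,0,0,0,0,0,1]
}}

```text
time_s: 8.97
ee_pos: [0.5635, 0.0958, 0.1325]
eef_rot: [0.25, 1.571, 0.337]
force: [1.0, 0.6, -1.0]
grip_width: 0.062
```

Emit:
{"method": "jog_arm", "body": {
  "rows": [0,0,0,0,0,0,1]
}}

```text
time_s: 9.05
ee_pos: [0.5639, 0.0941, 0.1325]
eef_rot: [-1.365, 1.571, -1.281]
force: [-0.2, -1.3, -0.4]
grip_width: 0.062
```

Run:
```python
from h import *
st()
snap("top","4",(150,150,250,230),7)
snap("side","4",(190,170,290,270),5.5)
```

```text
t9.05 pos [563.9  94.1 132.5] x [ 0. -0. -1.] jaw deg 94.8 F [-0.2 -1.3 -0.4] M [-0.01  0.03  0.02] w 62.0 q [ 0.1   0.42  1.54 -0.    1.19 -1.55]
```

View pics/side4.png

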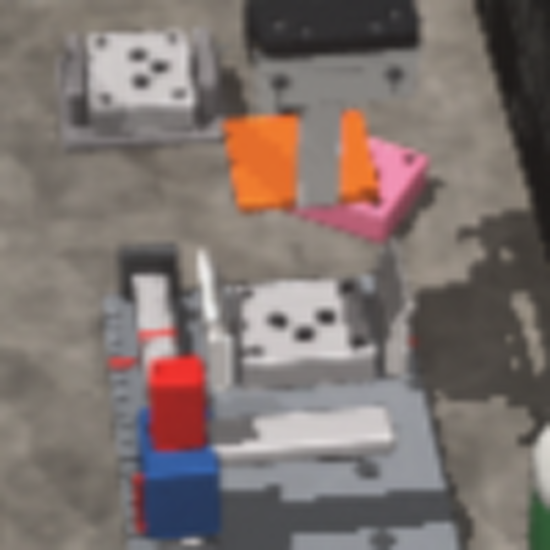

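View pics/top4.png

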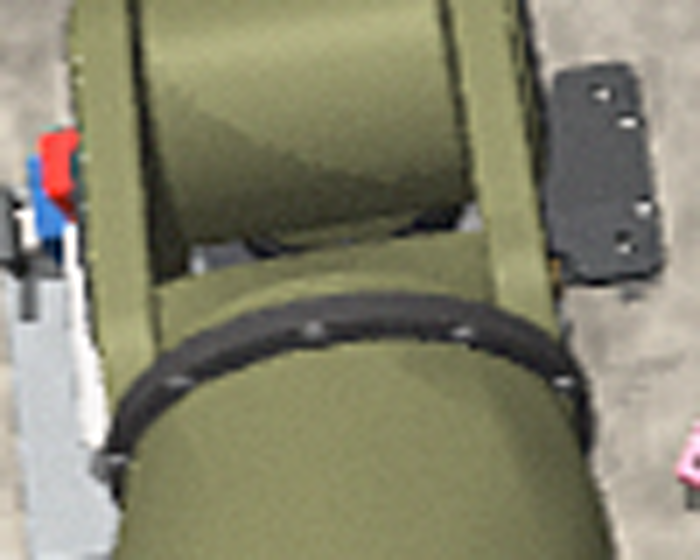

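Run:
```python
from h import *
k=8;p=np.load("side4.npz")["p"];b=cv2.resize(p,None,fx=k,fy=k,interpolation=cv2.INTER_CUBIC);H=cv2.cvtColor(b,cv2.COLOR_RGB2HSV)
m=((H[...,0]>6)&(H[...,0]<22)&(H[...,1]>130)&(H[...,2]>100)).astype(np.uint8)
cs,_=cv2.findContours(m,0,1);pts=np.vstack([c for c in cs if cv2.contourArea(c)>10*k*k])
h=cv2.convexHull(pts);a=cv2.approxPolyDP(h,10,True).reshape(-1,2)
uv=(a+.5)/k-.5
print(np.c_[uv.round(1),(onz("side",uv,.136)*1000).round(1)[:,:2],(onz("side",uv,.130)*1000).round(1)[:,:2]])
```

```text
[[257.8 205.8 533.1 128.6 532.4 121.6]
 [233.2 207.6 595.3 132.7 595.  125.8]
 [230.3 191.9 600.   70.4 599.8  62.9]
 [254.9 189.9 535.4  64.6 534.7  57.2]]
```

Emit:
{"method": "jog_arm", "body": {
  "rows": [-0.0015,0.001,-0.03,0,0,-1,1,0,0,-0.03,0,0,0,1,0,0,-0.02,0,0,0,1,0,0,-0.012,0,0,0,1,0,0,0,0,0,0,1,0,0,0,0,0,0,1]
}}

```text
time_s: 9.65
ee_pos: [0.5626, 0.0951, 0.0408]
eef_rot: [-2.538, 1.571, -2.473]
force: [-0.2, 1.6, 0.1]
grip_width: 0.0619
```

Run:
```python
from h import *
st()
snap("side","5",(190,170,290,270),5.5)
```

```text
t9.65 pos [562.6  95.1  40.8] x [-0. -0. -1.] jaw deg 93.77 F [-0.2  1.6  0.1] M [ 0.06 -0.01  0.01] w 61.9 q [ 0.1   0.53  1.61 -0.    1.   -1.53]
```

View pics/side5.png

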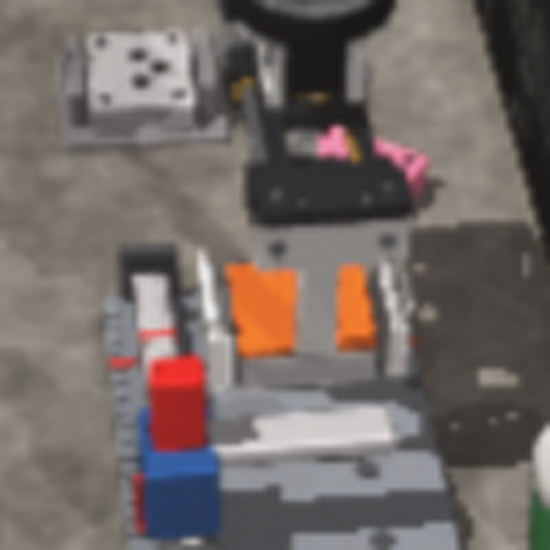

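Emit:
{"method": "jog_arm", "body": {
  "rows": [0,0,-0.003,0,0,0,1,0,0,-0.002,0,0,0,1,0,0,-0.001,0,0,0,1,0,0,0,0,0,0,1]
}}

```text
time_s: 10.03
ee_pos: [0.5623, 0.0957, 0.0346]
eef_rot: [0.109, 1.571, 0.176]
force: [-1.1, -0.0, 0.5]
grip_width: 0.0615
```

Run:
```python
from h import *
st()
```

```text
t10.03 pos [562.3  95.7  34.6] x [ 0.  0. -1.] jaw deg 93.83 F [-1.1 -0.   0.5] M [ 0.   -0.02  0.04] w 61.5 q [ 0.1   0.54  1.61  0.    0.99 -1.53]
```

Open, lift, and go toward the rack for a look.

Emit:
{"method": "jog_arm", "body": {
  "rows": [0,0,-0.0005,0,0,0,0,0,0,0,0,0,0,0,0,0,0,0,0,0,0,0,0,0,0,0,0,0,0,0,0.03,0,0,0,0,0,0,0.04,0,0,0,0,0,0,0.04,0,0,0,0,0.006,-0.03,0,0,0,0,0]
}}

```text
time_s: 10.7
ee_pos: [0.5706, 0.0688, 0.152]
eef_rot: [0.057, 1.56, 0.128]
force: [1.2, 0.4, 0.5]
grip_width: 0.094
```

Emit:
{"method": "jog_arm", "body": {
  "rows": [0.014,-0.035,0,0,0,-0.2,0,0.014,-0.035,0,0,0,-0.2,0,0.014,-0.035,0,0,0,-0.2,0,0.014,-0.035,0,0,0,-0.2,0,0.014,-0.035,0,0,0,-0.2,0,0.001,-0.01,0,0,0,-0.4,0,0,0,0,0,0,0,0,0,0,0,0,0,0,0]
}}

```text
time_s: 11.37
ee_pos: [0.639, -0.119, 0.1436]
eef_rot: [2.564, 1.57, 2.606]
force: [-0.2, 0.0, -0.4]
grip_width: 0.094
```

Run:
```python
from h import *
st()
snap("top","6",(145,150,240,240),6.5)
snap("side","6",(190,170,290,270),5.5)
k=8
for n in("top","side"):
  p=np.load(n+"6.npz")["p"];b=cv2.resize(p,None,fx=k,fy=k,interpolation=cv2.INTER_CUBIC);H=cv2.cvtColor(b,cv2.COLOR_RGB2HSV)
  m=((H[...,0]>6)&(H[...,0]<22)&(H[...,1]>130)&(H[...,2]>100)).astype(np.uint8)
  cs,_=cv2.findContours(m,0,1);pts=max(cs,key=cv2.contourArea).reshape(-1,2)
  print(n,cv2.minAreaRect((onz(n,(pts+.5)/k-.5,.038)[:,:2]*1000).astype(np.float32)))
```

```text
t11.37 pos [ 639.  -119.   143.6] x [-0.001  0.    -1.   ] jaw deg 92.4 F [-0.2  0.  -0.4] M [ 0.   -0.01 -0.01] w 94.0 q [-0.24  0.57  1.28  0.    1.29 -1.85]
top ((563.904541015625, 94.8498764038086), (67.81110382080078, 62.55722427368164), 3.742091178894043)
side ((563.4146118164062, 99.87017822265625), (68.23197174072266, 68.24443054199219), 3.1827826499938965)
```

View pics/top6.png

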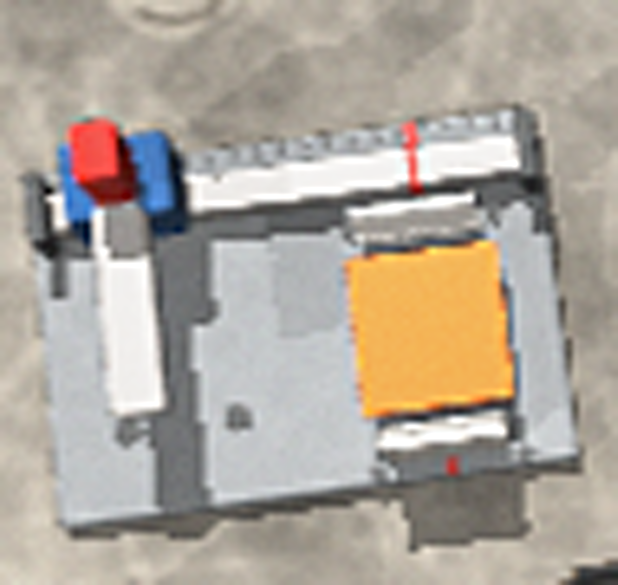

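View pics/side6.png

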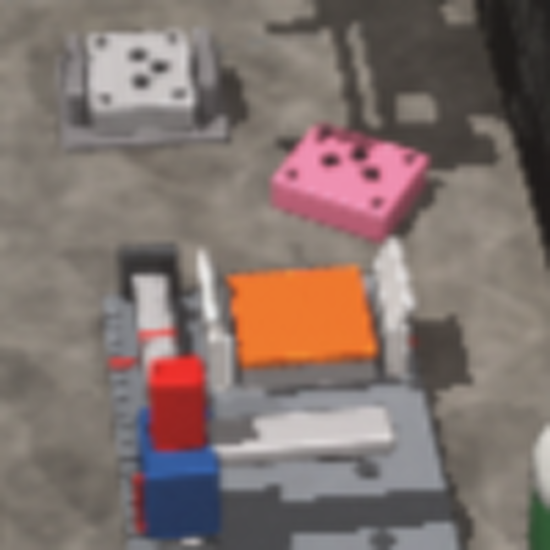

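Emit:
{"method": "jog_arm", "body": {
  "rows": [0.0005,0.002,-0.035,0,0,0,0,0,0,-0.035,0,0,0,0,0,0,-0.03,0,0,0,0,0,0,-0.015,0,0,0,0,0,0,-0.01,0,0,0,0,0,0,0,0,0,0,0,0,0,0,0,0,0,0]
}}

```text
time_s: 12.05
ee_pos: [0.6402, -0.1166, 0.0199]
eef_rot: [-0.26, 1.57, -0.216]
force: [0.3, 0.4, 0.2]
grip_width: 0.0939
```

Run:
```python
from h import *
st()
```

```text
t12.05 pos [ 640.2 -116.6   19.9] x [ 0.001 -0.    -1.   ] jaw deg 92.48 F [0.3 0.4 0.2] M [ 0.01 -0.01 -0.02] w 93.9 q [-0.24  0.71  1.36  0.    1.07 -1.85]
```

Emit:
{"method": "jog_arm", "body": {
  "rows": [0,0,-0.0095,0,0,0,0,0,0,0,0,0,0,1,0,0,0,0,0,0,1,0,0,0,0,0,0,1,0,0,0,0,0,0,1,0,0,0,0,0,0,1,0,0,0,0,0,0,1,0,0,0,0,0,0,1],
  "squeeze": 35
}}

```text
time_s: 12.72
ee_pos: [0.6399, -0.1174, 0.0098]
eef_rot: [-0.235, 1.57, -0.193]
force: [-0.5, 0.6, 3.2]
grip_width: 0.066
```

Run:
```python
from h import *
st()
```

```text
t12.72 pos [ 639.9 -117.4    9.8] x [ 0.001 -0.    -1.   ] jaw deg 92.42 F [-0.5  0.6  3.2] M [ 0.14  0.16 -0.07] w 66.0 q [-0.24  0.73  1.37  0.    1.05 -1.85]
```

Emit:
{"method": "jog_arm", "body": {
  "rows": [0,0,0.015,0,0,0,1,0,0,0.03,0,0,0,1,0,0,0.03,0,0,0,1,-0.002,-0.01,0,0,0,-6,1,-0.002,-0.01,0,0,0,-6.5,1,-0.002,-0.01,0,0,0,-6.5,1,-0.002,-0.01,0,0,0,-6.5,1,-0.002,-0.01,0,0,0,-6.5,1]
}}

```text
time_s: 13.38
ee_pos: [0.6292, -0.1676, 0.0837]
eef_rot: [-2.903, 1.569, 2.859]
force: [0.1, 0.1, -4.4]
grip_width: 0.0659
```

Emit:
{"method": "jog_arm", "body": {
  "rows": [-0.002,-0.01,0,0,0,-6.5,1,-0.003,-0.01,0,0,0,-6.5,1,-0.003,-0.01,0,0,0,-6.5,1,-0.003,-0.01,0,0,0,-6.5,1,-0.003,-0.01,0,0,0,-6.5,1,-0.003,-0.01,0,0,0,-6.5,1,-0.003,-0.008,0,0,0,-6.5,1,0,0,0,0,0,-6,1]
}}

```text
time_s: 14.05
ee_pos: [0.6088, -0.2367, 0.0836]
eef_rot: [-1.894, 1.569, 2.967]
force: [0.3, 0.6, -4.5]
grip_width: 0.0655
```

Emit:
{"method": "jog_arm", "body": {
  "rows": [0,0,-0.02,0,0,-5.3,1,0,0,-0.02,0,0,0,1,0,0,-0.02,0,0,0,1,0,0,0,0,0,0,1,0,0,0,0,0,0,1]
}}

```text
time_s: 14.47
ee_pos: [0.609, -0.235, 0.0234]
eef_rot: [-2.058, 1.568, 2.717]
force: [-0.4, -0.4, -3.7]
grip_width: 0.0658
```

Run:
```python
from h import *
st()
snap("side","7",(190,120,290,220),5.5)
```

```text
t14.47 pos [ 609.  -235.    23.4] x [-0.003  0.001 -1.   ] jaw deg 3.63 F [-0.4 -0.4 -3.7] M [-0.06  0.07  0.  ] w 65.8 q [-0.42  0.71  1.35 -0.    1.08 -0.49]
```

View pics/side7.png

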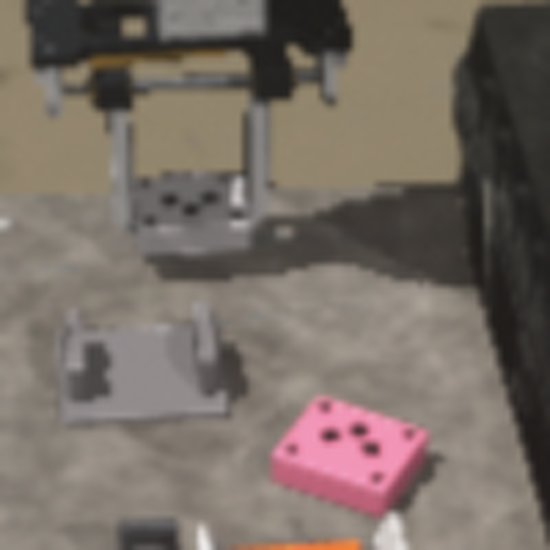

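Emit:
{"method": "jog_arm", "body": {
  "rows": [0,0,-0.012,0,0,0,1,0,0,-0.005,0,0,0,1,0,0,-0.0015,0,0,0,1,0,0,0,0,0,0,1]
}}

```text
time_s: 14.85
ee_pos: [0.6095, -0.2352, 0.0055]
eef_rot: [-2.053, 1.57, 2.723]
force: [0.2, -0.2, -3.8]
grip_width: 0.066
```

Run:
```python
from h import *
st()
```

```text
t14.85 pos [ 609.5 -235.2    5.5] x [-0.001  0.    -1.   ] jaw deg 3.63 F [ 0.2 -0.2 -3.8] M [-0.08  0.06  0.01] w 66.0 q [-0.42  0.74  1.36 -0.    1.05 -0.49]
```

Emit:
{"method": "jog_arm", "body": {
  "rows": [0,0,-0.0013,0,0,0,1,0,0,0,0,0,0,1]
}}

```text
time_s: 15.02
ee_pos: [0.6099, -0.2353, 0.0048]
eef_rot: [1.159, 1.57, -0.348]
force: [0.1, 0.7, -4.5]
grip_width: 0.0658
```

Emit:
{"method": "jog_arm", "body": {
  "rows": [0,0,-0.0006,0,0,0,1,0,0,0,0,0,0,1]
}}

```text
time_s: 15.18
ee_pos: [0.6098, -0.2353, 0.0042]
eef_rot: [1.065, 1.571, -0.443]
force: [0.1, -0.4, -4.0]
grip_width: 0.0657
```

Emit:
{"method": "jog_arm", "body": {
  "rows": [0,0,-0.0008,0,0,0,1,0,0,0,0,0,0,1]
}}

```text
time_s: 15.35
ee_pos: [0.6099, -0.2354, 0.0038]
eef_rot: [0.99, 1.57, -0.517]
force: [-2.2, 1.2, 0.9]
grip_width: 0.0652
```

Emit:
{"method": "jog_arm", "body": {
  "rows": [0,0,-0.0003,0,0,0,0,0,0,0,0,0,0,0,0,0,0,0,0,0,0,0,0,0,0,0,0,0,0,0,0,0,0,0,0,0,0,0.03,0,0,0,0,0,0,0.04,0,0,0,0,0,0,0,0,0,6,0]
}}

```text
time_s: 16.02
ee_pos: [0.6125, -0.2365, 0.0805]
eef_rot: [0.984, 1.561, -0.421]
force: [0.1, -0.6, 1.8]
grip_width: 0.0944
```

Emit:
{"method": "jog_arm", "body": {
  "rows": [0,0,0,0,0,7,0,0,0,0,0,0,7,0,0,0,0,0,0,7,0,0,0,0,0,0,7,0,0,0,0,0,0,7,0,0,0,0,0,0,7,0,0,0,0,0,0,7,0,0,0,0,0,0,7,0]
}}

```text
time_s: 16.68
ee_pos: [0.6098, -0.2353, 0.073]
eef_rot: [0.002, 1.571, -0.417]
force: [0.5, 0.6, 0.3]
grip_width: 0.0938
```

Emit:
{"method": "jog_arm", "body": {
  "rows": [0,0,0,0,0,7,0,0,0,0,0,0,7,0,0,0,0,0,0,7,0,0,0,0,0,0,7,0,0,0,0,0,0,0,0,0,0,0,0,0,0,0]
}}

```text
time_s: 17.18
ee_pos: [0.6098, -0.2353, 0.073]
eef_rot: [-0.461, 1.571, -0.402]
force: [-0.3, 0.4, -0.1]
grip_width: 0.0938
```

Run:
```python
from h import *
st()
snap("side","8",(190,120,290,220),5.5)
snap("top","8",(270,140,370,220),6)
```

```text
t17.18 pos [ 609.8 -235.3   73. ] x [ 0. -0. -1.] jaw deg 93.4 F [-0.3  0.4 -0.1] M [ 0.03 -0.02  0.02] w 93.8 q [-0.42  0.65  1.32  0.    1.16 -2.05]
```

View pics/side8.png

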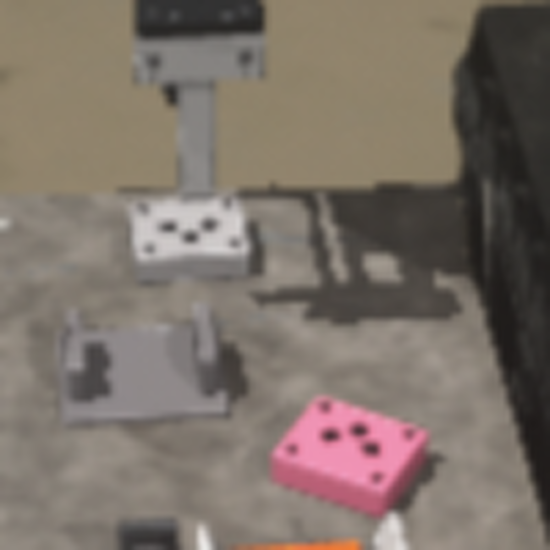

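View pics/top8.png

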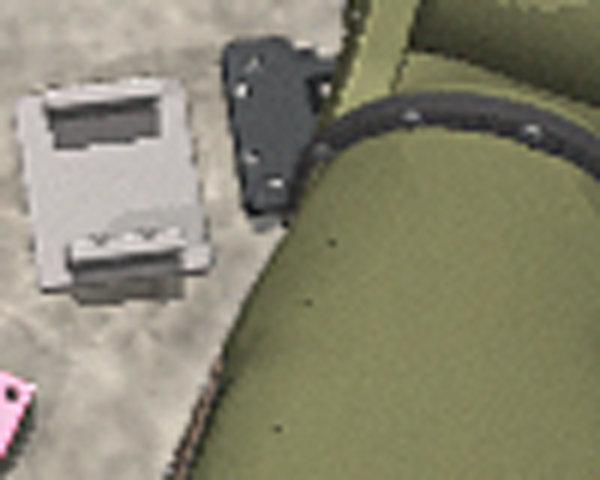

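Emit:
{"method": "jog_arm", "body": {
  "rows": [0,0,-0.03,0,0,0.2,0,0,0,-0.025,0,0,0,0,0,0,-0.01,0,0,0,0,0,0,-0.004,0,0,0,0,0,0,0,0,0,0,0,0,0,0,0,0,0,0]
}}

```text
time_s: 17.78
ee_pos: [0.6104, -0.2356, 0.0052]
eef_rot: [-0.511, 1.569, -0.445]
force: [0.5, 0.4, 0.9]
grip_width: 0.0941
```

Emit:
{"method": "jog_arm", "body": {
  "rows": [0,0,0,0,0,0,1,0,0,0,0,0,0,1,0,0,0,0,0,0,1,0,0,0,0,0,0,1,0,0,0,0,0,0,1,0,0,0,0,0,0,1,0,0,0,0,0,0,1,0,0,0,0,0,0,1],
  "squeeze": 35
}}

```text
time_s: 18.45
ee_pos: [0.6098, -0.2353, 0.004]
eef_rot: [-1.107, 1.571, -1.04]
force: [-0.1, -0.8, 0.7]
grip_width: 0.0556
```

Run:
```python
from h import *
st()
```

```text
t18.45 pos [ 609.8 -235.3    4. ] x [ 0. -0. -1.] jaw deg 93.83 F [-0.1 -0.8  0.7] M [-0.02  0.1   0.04] w 55.6 q [-0.42  0.74  1.36 -0.    1.05 -2.06]
```

Emit:
{"method": "jog_arm", "body": {
  "rows": [0,0,0.02,0,0,0,1,0,0,0.035,0,0,0,1,0,0,0.04,0,0,0,1,0,0.015,0.025,0,0,0,1,-0.005,0.03,0.01,0,0,0,1,-0.005,0.035,0,0,0,0,1,-0.005,0.035,0,0,0,0,1,-0.005,0.035,0,0,0,0,1]
}}

```text
time_s: 19.12
ee_pos: [0.5889, -0.0839, 0.1335]
eef_rot: [2.836, 1.57, 2.902]
force: [1.1, 0.3, -4.6]
grip_width: 0.0554
```

Emit:
{"method": "jog_arm", "body": {
  "rows": [-0.005,0.035,0,0,0,0,1,-0.005,0.035,0,0,0,0,1,-0.005,0.035,0,0,0,0,1,-0.005,0.035,0,0,0,0,1,-0.004,0.025,0,0,0,0,1,-0.002,0.015,0,0,0,0,1,0,0,0,0,0,0,1,0,0,0,0,0,0,1]
}}

```text
time_s: 19.78
ee_pos: [0.5634, 0.0951, 0.1335]
eef_rot: [-2.936, 1.57, -2.868]
force: [0.4, -0.0, -4.9]
grip_width: 0.0558
```

Run:
```python
from h import *
st()
snap("side","9",(190,170,290,270),5.5)
```

```text
t19.78 pos [563.4  95.1 133.5] x [-0.001 -0.    -1.   ] jaw deg 93.91 F [ 0.4 -0.  -4.9] M [-0.02  0.02  0.01] w 55.8 q [ 0.1   0.41  1.54 -0.    1.19 -1.54]
```

View pics/side9.png

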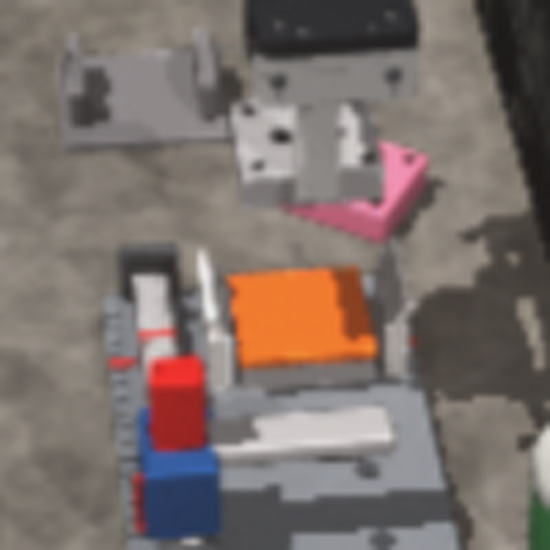

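Run:
```python
from h import *
uv=[((u+.5)/5.5-.5+190,(v+.5)/5.5-.5+170) for u,v in [(258,165),(371,157),(250,110),(282,135),(240,204),(382,196)]]
print((onz("side",uv,.1495)*1000).round(1)[:4]);print((onz("side",uv,.1295)*1000).round(1)[4:])
```

```text
[[586.4 118.1 149.5]
 [534.4 114.6 149.5]
 [588.2  77.9 149.5]
 [574.2  97.  149.5]]
[[594.7 121.8 129.5]
 [529.  118.9 129.5]]
```

Emit:
{"method": "jog_arm", "body": {
  "rows": [0,0,-0.03,0,0,0,1,0,0,-0.03,0,0,0,1,0,0,-0.015,0,0,0,1,0,0,-0.01,0,0,0,1,0,0,0,0,0,0,1,0,0,0,0,0,0,1]
}}

```text
time_s: 20.33
ee_pos: [0.5641, 0.0941, 0.0494]
eef_rot: [-0.279, 1.571, -0.213]
force: [0.4, -0.0, -3.4]
grip_width: 0.056
```

Emit:
{"method": "jog_arm", "body": {
  "rows": [0,0,-0.003,0,0,0,1,0,0,-0.002,0,0,0,1,0,0,0,0,0,0,1,0,0,0,0,0,0,1]
}}

```text
time_s: 20.67
ee_pos: [0.5639, 0.0947, 0.0444]
eef_rot: [0.02, 1.57, 0.087]
force: [-0.1, -0.9, -4.3]
grip_width: 0.0556
```

Run:
```python
from h import *
st()
snap("side","10",(190,170,290,270),5.5)
```

```text
t20.67 pos [563.9  94.7  44.4] x [ 0.001  0.    -1.   ] jaw deg 93.83 F [-0.1 -0.9 -4.3] M [0.05 0.01 0.01] w 55.6 q [ 0.1   0.53  1.6  -0.    1.01 -1.54]
```

View pics/side10.png

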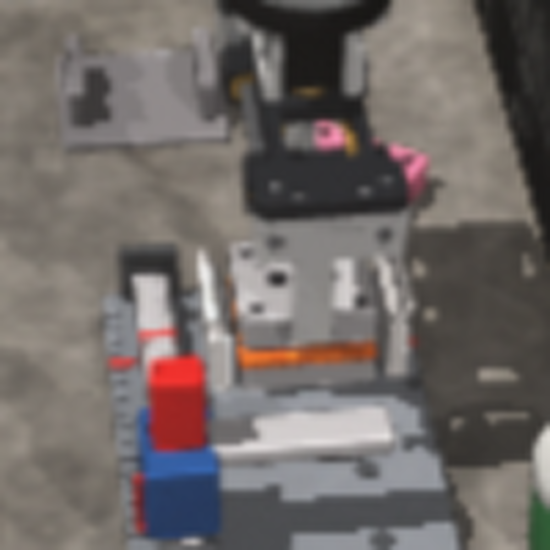

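Emit:
{"method": "jog_arm", "body": {
  "rows": [0,0,-0.0015,0,0,0,1,0,0,-0.0006,0,0,0,1,0,0,0,0,0,0,1]
}}

```text
time_s: 20.97
ee_pos: [0.5639, 0.0947, 0.0421]
eef_rot: [0.034, 1.57, 0.101]
force: [-0.8, 0.6, -0.1]
grip_width: 0.0559
```

Emit:
{"method": "jog_arm", "body": {
  "rows": [0,0,-0.0006,0,0,0,1,0,0,0,0,0,0,1]
}}

```text
time_s: 21.13
ee_pos: [0.5639, 0.0947, 0.042]
eef_rot: [-0.03, 1.57, 0.037]
force: [-4.1, -0.4, 6.2]
grip_width: 0.0561
```

Emit:
{"method": "jog_arm", "body": {
  "rows": [0,0,0.0004,0,0,0,0,0,0,0,0,0,0,0,0,0,0,0,0,0,0,0,0,0,0,0,0,0,0,0,0.02,0,0,0,0,0,0,0.04,0,0,0,0,0,0,0.04,0,0,0,0,0.01,-0.03,0.04,0,0,0,0]
}}

```text
time_s: 21.8
ee_pos: [0.5714, 0.0726, 0.1771]
eef_rot: [0.464, 1.569, 0.534]
force: [-0.6, 0.5, 1.4]
grip_width: 0.0941
```

Emit:
{"method": "jog_arm", "body": {
  "rows": [0.01,-0.04,0.015,0,0,0,0,0.01,-0.04,0,0,0,0,0,0.01,-0.04,0,0,0,0,0,0.01,-0.04,0,0,0,0,0,0.005,-0.02,0,0,0,0,0,0,0,0,0,0,0,0,0,0,0,0,0,0,0]
}}

```text
time_s: 22.38
ee_pos: [0.6163, -0.1086, 0.1881]
eef_rot: [2.619, 1.57, 2.683]
force: [-0.7, 1.0, -0.5]
grip_width: 0.094
```

Run:
```python
from h import *
st()
snap("top","11",(145,150,240,240),6.5)
snap("side","11",(190,170,290,270),5.5)
k=8
def holes(n,box,z,th):
    p=np.load(n+"11.npz")["p"];b=cv2.resize(p,None,fx=k,fy=k,interpolation=cv2.INTER_CUBIC)
    g=b.max(2);a,bb,c,e=[int(v*k) for v in box]
    cs,_=cv2.findContours((g[bb:e,a:c]<th).astype(np.uint8),0,2)
    for c in cs:
        A=cv2.contourArea(c)/k/k
        if 1<A<20:
            M=cv2.moments(c);uv=[(M["m10"]/M["m00"]+a+.5)/k-.5,(M["m01"]/M["m00"]+bb+.5)/k-.5]
            print(n,round(A,1),np.round(uv,1),(onz(n,[uv],z)[0]*1000).round(1))
holes("top",(198,185,226,214),.058,150);holes("side",(230,210,260,236),.058,110)
```

```text
t22.38 pos [ 616.3 -108.6  188.1] x [-0.  0. -1.] jaw deg 93.72 F [-0.7  1.  -0.5] M [ 0.05 -0.02 -0.02] w 94.0 q [-0.23  0.48  1.31  0.    1.35 -1.87]
top 3.9 [203.8 209. ] [537.6 112.9  58. ]
top 3.1 [219.  206.8] [540.5  73.   58. ]
top 9.6 [210.8 203.1] [551.8  93.7  58. ]
top 9.4 [206.  199.3] [562.8 105.6  58. ]
top 9.7 [209.7 194.1] [575.9  95.3  58. ]
top 3.4 [201.5 190.4] [587.4 116.1  58. ]
top 3.3 [216.7 188.4] [589.9  76.3  58. ]
top 18.1 [209.1 185.7] [598.4  95.7  58. ]
top 3.6 [198.5 185.7] [600.5 123.5  58. ]
side 15.7 [258.5 230.6] [529.3 136.7  58. ]
side 5.1 [245.1 223.2] [562.5 107.   58. ]
side 5.0 [240.3 220.8] [574.7  97.2  58. ]
side 4.8 [249.  220.2] [551.3  95.5  58. ]
```

View pics/top11.png

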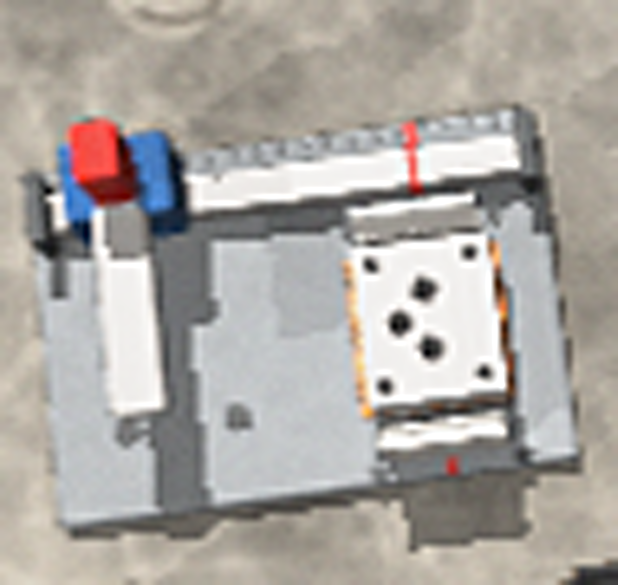

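View pics/side11.png

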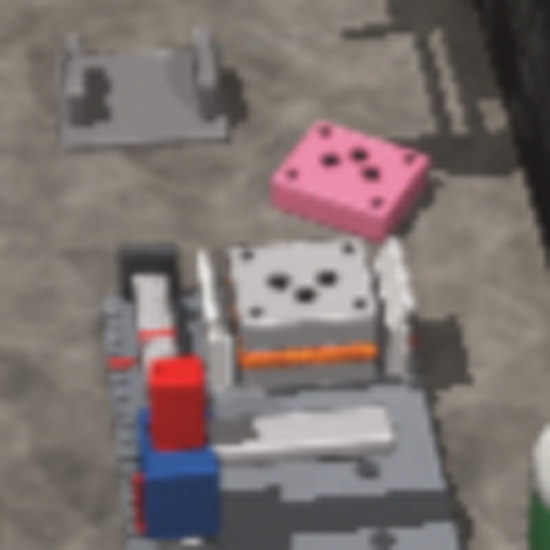

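Emit:
{"method": "jog_arm", "body": {
  "rows": [0.001,0.03,0,0,0,0,0,0.001,0.04,0,0,0,0,0,0.001,0.04,0,0,0,0,0,0.001,0.04,0,0,0,0,0,0.001,0.04,0,0,0,0,0,0.001,0.04,0,0,0,0,0,0.001,0.04,0,0,0,0,0,0.001,0.03,0,0,0,0,0]
}}

```text
time_s: 23.15
ee_pos: [0.6232, 0.1968, 0.1889]
eef_rot: [0.865, 1.57, 0.935]
force: [1.2, -0.4, 0.5]
grip_width: 0.0939
```

Emit:
{"method": "jog_arm", "body": {
  "rows": [0.002,0.022,-0.02,0,0,0,0,0,0,-0.03,0,0,0,0,0,0,-0.03,0,0,0,0,0,0,-0.02,0,0,0,0,0,0,0,0,0,0,0,0,0,0,0,0,0,0]
}}

```text
time_s: 23.65
ee_pos: [0.6257, 0.2152, 0.0887]
eef_rot: [-2.991, 1.57, -2.922]
force: [0.1, -0.0, 1.5]
grip_width: 0.094
```

Run:
```python
from h import *
st()
```

```text
t23.65 pos [625.7 215.2  88.7] x [-0.001 -0.    -1.   ] jaw deg 93.91 F [ 0.1 -0.   1.5] M [0.03 0.02 0.01] w 94.0 q [ 0.28  0.65  1.28  0.    1.21 -1.36]
```

Emit:
{"method": "jog_arm", "body": {
  "rows": [0,-0.0005,-0.0085,0,0,0,0,0,0,0,0,0,0,1,0,0,0,0,0,0,1,0,0,0,0,0,0,1,0,0,0,0,0,0,1,0,0,0,0,0,0,1,0,0,0,0,0,0,1,0,0,0,0,0,0,1],
  "squeeze": 20
}}

```text
time_s: 24.32
ee_pos: [0.6265, 0.2137, 0.0802]
eef_rot: [-0.055, 1.571, 0.012]
force: [0.6, -0.9, -0.2]
grip_width: 0.0506
```

Emit:
{"method": "jog_arm", "body": {
  "rows": [0,0,0,0,0,0,1,0,0,0,0,0,0,1,0,0,0,0,0,0,1,0,0,0,0,0,0,1,0,0,0,0,0,0,1,0,0,0,0,0,0,1]
}}

```text
time_s: 24.82
ee_pos: [0.6264, 0.2138, 0.0801]
eef_rot: [1.563, 1.571, 1.63]
force: [0.7, 1.0, 0.3]
grip_width: 0.0182
```

Run:
```python
from h import *
st()
```

```text
t24.82 pos [626.4 213.8  80.1] x [-0.  0. -1.] jaw deg 93.83 F [0.7 1.  0.3] M [ 0.14 -0.01 -0.05] w 18.2 q [ 0.27  0.66  1.29  0.    1.19 -1.36]
```

Emit:
{"method": "jog_arm", "body": {
  "rows": [0.0007,-0.01,0,0,0,0,1,0.001,-0.016,0,0,0,0,1,0.0013,-0.02,0,0,0,0,1,0.0013,-0.02,0,0,0,0,1,0.0013,-0.02,0,0,0,0,1,0.0009,-0.014,0,0,0,0,1,0.0005,-0.008,0,0,0,0,1,0,0,0,0,0,0,1]
}}

```text
time_s: 25.48
ee_pos: [0.6336, 0.104, 0.0801]
eef_rot: [-1.578, 1.57, -1.513]
force: [2.5, -3.2, -2.3]
grip_width: 0.0178
```

Emit:
{"method": "jog_arm", "body": {
  "rows": [0,0,0,0,0,0,1,0,0,0,0,0,0,1]
}}

```text
time_s: 25.65
ee_pos: [0.6335, 0.106, 0.08]
eef_rot: [-1.234, 1.57, -1.167]
force: [2.9, -3.0, -2.3]
grip_width: 0.018
```

Run:
```python
from h import *
st()
snap("side","12",(190,170,290,270),5.5)
```

```text
t25.65 pos [633.5 106.   80. ] x [ 0. -0. -1.] jaw deg 93.84 F [ 2.9 -3.  -2.3] M [-0.31 -0.45 -0.05] w 18.0 q [ 0.11  0.62  1.36 -0.    1.16 -1.53]
```

View pics/side12.png

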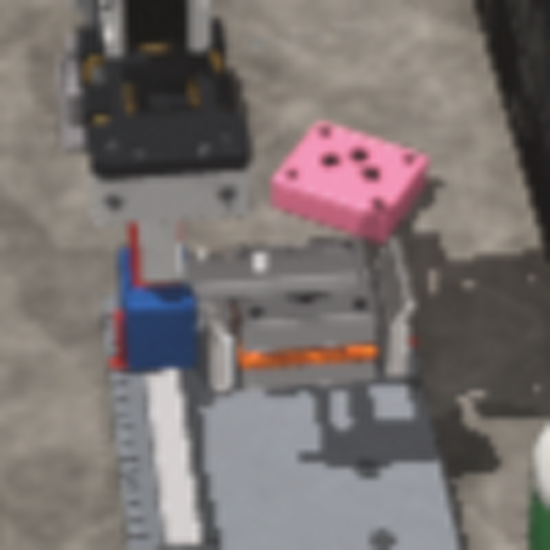

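Emit:
{"method": "jog_arm", "body": {
  "rows": [0.0003,-0.004,0,0,0,0,1,0.0001,-0.0022,0,0,0,0,1,0,0,0,0,0,0,1,0,0,0,0,0,0,1]
}}

```text
time_s: 26.03
ee_pos: [0.6339, 0.0996, 0.08]
eef_rot: [0.154, 1.571, 0.221]
force: [4.4, 1.6, -2.6]
grip_width: 0.0178
```

Run:
```python
from h import *
st()
```

```text
t26.03 pos [633.9  99.6  80. ] x [ 0.  0. -1.] jaw deg 93.84 F [ 4.4  1.6 -2.6] M [ 0.23 -0.73 -0.03] w 17.8 q [ 0.1   0.62  1.36  0.    1.16 -1.54]
```

Release, rise, and move aside to check the pointer.

Emit:
{"method": "jog_arm", "body": {
  "rows": [0,0,0,0,0,0,0,0,0,0,0,0,0,0,0,0,0,0,0,0,0,0,0,0,0,0,0,0,0,0,0.03,0,0,0,0,0,0,0.04,0,0,0,0,0,0,0.04,0,0,0,0,0,-0.03,0.01,0,0,0,0]
}}

```text
time_s: 26.7
ee_pos: [0.6352, 0.0729, 0.2071]
eef_rot: [0.072, 1.562, 0.142]
force: [0.7, 0.2, 1.3]
grip_width: 0.0677
```

Emit:
{"method": "jog_arm", "body": {
  "rows": [0,-0.04,0,0,0,0,0,0,-0.04,0,0,0,0,0,0,-0.04,0,0,0,0,0,0,-0.04,0,0,0,0,0,0,-0.03,0,0,0,0,0,0,0,0,0,0,0,0,0,0,0,0,0,0,0]
}}

```text
time_s: 27.28
ee_pos: [0.6335, -0.1218, 0.1999]
eef_rot: [2.68, 1.57, 2.744]
force: [0.4, -0.2, -0.2]
grip_width: 0.0942
```

Run:
```python
from h import *
st()
snap("top","13",(165,150,240,235),7)
snap("side","13",(190,190,270,270),7)
```

```text
t27.28 pos [ 633.5 -121.8  199.9] x [-0.  0. -1.] jaw deg 93.69 F [ 0.4 -0.2 -0.2] M [ 0.04 -0.    0.03] w 94.2 q [-0.25  0.52  1.23  0.    1.39 -1.88]
```

View pics/top13.png

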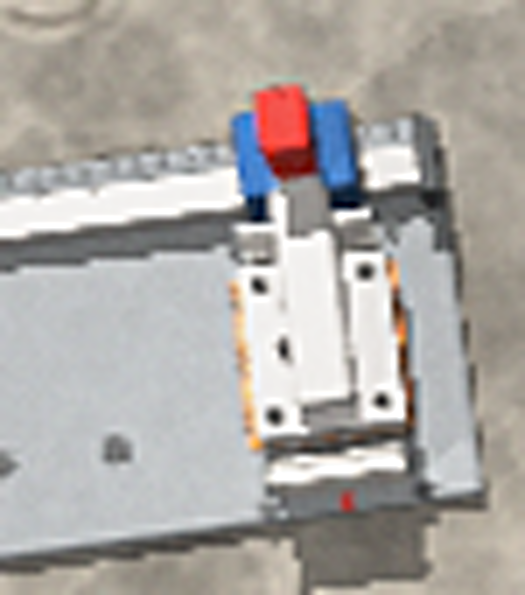

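View pics/side13.png

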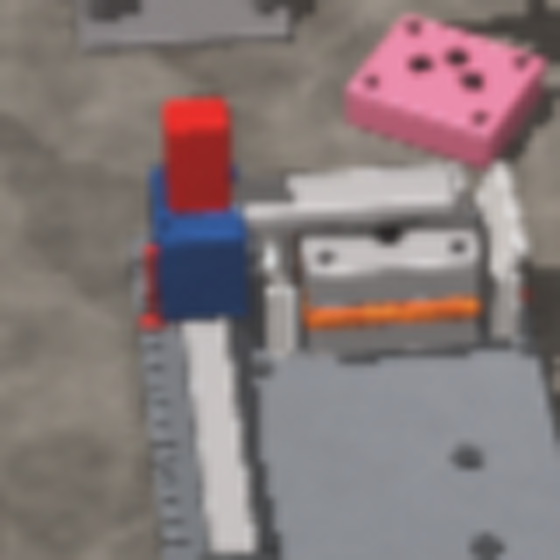

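Run:
```python
from h import *
def cvt(L,o,k): return [((u+.5)/k-.5+o[0],(v+.5)/k-.5+o[1]) for u,v in L]
a=onz("top",cvt([(300,402),(352,392),(286,237),(333,229)],(165,150),7),.075)*1000
print("arm",a.round(1))
m=onz("top",cvt([(346,500)],(165,150),7),.012)*1000
print("mark front",m.round(1))
th=np.radians(3.8);ey=np.array([-np.sin(th),np.cos(th)])
print("arm c fix-y:",(a[:2,:2].mean(0)@ey).round(1),(a[2:,:2].mean(0)@ey).round(1),"mark",(m[0,:2]@ey).round(1))
k=8
for n,z in(("top",.118),):
  p=np.load(n+"13.npz")["p"];b=cv2.resize(p,None,fx=k,fy=k,interpolation=cv2.INTER_CUBIC);H=cv2.cvtColor(b,cv2.COLOR_RGB2HSV)
  mm=(((H[...,0]<5)|(H[...,0]>175))&(H[...,1]>150)&(H[...,2]>80)).astype(np.uint8)
  mm[:150*k]=0;mm[235*k:]=0
  for c in cv2.findContours(mm,0,1)[0]:
    if cv2.contourArea(c)>2*k*k:
      q=(c.reshape(-1,2)+.5)/k-.5
      if q[:,0].min()>165 and q[:,0].max()<240:
        zz=z if q[:,1].mean()<190 else .012
        r=cv2.minAreaRect((onz(n,q,zz)[:,:2]*1000).astype(np.float32));print(r,"fixy",np.array(r[0])@ey)
```

```text
arm [[539.  101.7  75. ]
 [541.3  82.5  75. ]
 [601.2 103.5  75. ]
 [602.9  86.1  75. ]]
mark front [[511.4  91.5  12. ]]
arm c fix-y: 56.1 54.7 mark 57.4
((510.5782470703125, 91.41083526611328), (5.961721897125244, 3.2692296504974365), 7.9664411544799805) fixy 57.37185375358598
((629.0826416015625, 98.27597045898438), (32.914119720458984, 17.807395935058594), 4.005221843719482) fixy 56.368147288929805
```

Run:
```python
from h import *
p=np.load("side13.npz")["p"];save("side","13z",p,(203,218,229,244),20)
q=np.load("side11.npz")["p"];save("side","11z",q,(203,218,229,244),20)
a=cv2.imread("pics/side13z.png");b=cv2.imread("pics/side11z.png");cv2.imwrite("pics/cmp.png",cv2.resize(np.hstack([a,b]),(780,390)))
```

```text
(no output)
```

View pics/cmp.png

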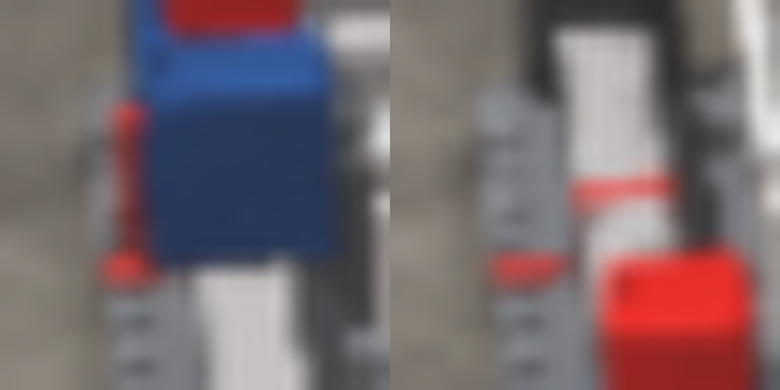

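Run:
```python
from station import ctrl
print(ctrl.hand_in())
```

```text
the job is handed in; nothing more can be done
None
```

I packed the fixture in the order asked and handed the job in at about 27.4 s. No verdict came back.

**What I did**
- I slid the keeper by its grip until it met the end stop. It stopped at y = 214.7 mm with about 12 N against it.
- I laid the separator sheet on the lower plate.
- I took the spare plate from the rack by its ends, set it down on the bench, and re-gripped it by its 56 mm sides. I then laid it on the sheet.
- I slid the keeper back about 115 mm, let go, and moved the gripper clear.

**Last checks**
- **Plates:** the spare plate's holes lie within about 0.7 mm of where the lower plate's holes were measured, and it is turned the same way. The sheet, and the plate on it, look flat in both camera views.
- **Keeper:** its travel from the end stop was about 115 mm. In the side view the pointer meets the red mark. In the top view the arm and grip read 1 to 3 mm past the mark towards -y, which disagrees slightly. I put this down to picture resolution and camera calibration and left the keeper where it was.
- **Bystanders:** I kept the arm well away from the tin, bearing and piston. I did not measure their positions again before handing in.

When I first let go of the keeper at the end stop, it settled back by up to about 0.9 mm. That may be partly the arm springing back.

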